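# Refit the amber cover: line up the hinge and hold

## Task

The washed amber cover goes back on the blue-light viewing box. Lift the black hinge cap off the box's hinge and set it down gently, right way up, in the wide bay of the blue parts tray. Then take the amber cover out of the drying rack, lower its knuckle into the gap between the box's two fixed knuckles so that the pin holes line up, and finish while still holding it there, still and upright, with its weight in the gripper and not pressed against the box, ready for me to push the pin through; leave the other things where they are.

Things in the scene. Friction and masses are not known exactly. Their poses are not given: they have to be found in the camera images.
- viewer: White blue-light viewing box with blue screen, fixed. Origin on the bench below the middle of its steel hinge; x to the rear, y along the hinge axis, z up. Housing x -145..22, y -100..100 mm, top 58 mm high, two bumpers 9 mm higher at the front corners. Fixed knuckles: steel tubes, outer 18, hole 10 mm, on the axis (71 mm high) at y -42..-22 and 22..42: a 44 mm gap, open above.
- hinge_bore (a point): Middle of the viewing box's hinge axis, half way between its two fixed knuckles, 71 mm over the bench, 13 mm over the housing top. Axes as the viewing box.
- cap: Black slip-on hinge cap, loose over the fixed knuckles, rim on the housing top: upside-down trough 30 (its x) x 100 (y) x 27 mm high, on top a pull tab 10 mm thick (x), 40 mm long (y), 22 mm high; 49 mm in all. 1 to 8 mm of play, about 45 g. Origin at the centre of its underside, z up. Must rise 25 mm to clear the hinge.
- tray: Blue parts tray, fixed, 88 (its x) x 126 mm (y), walls 18 mm high, 3 mm thick, floor 3 mm. A wall along y parts it: the wide bay on the +x side is 48 (x) x 120 mm (y) inside; the narrow bay on the -x side holds the hinge pin. Origin at the centre of its underside.
- cap_bay (a point): Centre of the floor of the tray's wide bay, 3 mm over the bench. Axes as the tray (y along the bay).
- cover: Amber cover upright in the rack, about 180 g. Origin: middle of its knuckle's hole, at its foot; y along the hole, z up, x square to the plate. Knuckle: metal tube, outer 18, hole 10, length 40 mm. Metal leaf 60 mm wide, 8 thick above it; plate 4 thick, 180 wide, z 16..142 mm. On top a black grip strip 12 thick (x), 110 long (y), z 132..158 mm, above the centre of mass. Both faces are alike.
- rack: White plate-drying rack, fixed, 130 (its x) x 180 mm (y). Origin at the centre of its underside. Plates stand on two rails 40 mm high (y -60, 60) between pairs of wires 88 mm high, 1 mm play each side. The cover stands in the middle slot (x 0), its plate along the rack's y, its hole about 24 mm over the bench; it must rise 50 mm to be clear of the wires.
- glass: Bystander: clear glass plate 160 x 65 x 4 mm standing in the outer slot of the rack, 45 mm towards the rack's +x from the cover; its top is 105 mm over the bench, so lift the cover 100 mm before moving it sideways. Origin at the middle of its lower edge.
- pin: Bystander: bent steel hinge pin, 8 mm thick and 100 mm long, lying in the narrow bay of the tray.
- petri: Bystander: closed Petri dish with specimens, 90 mm across, 12 mm high, on the bench. Origin at the centre of its underside.
- mouse: Bystander: black computer mouse, 100 x 58 x 26 mm, on the bench. Origin at the centre of its underside.
Mind the look-alikes: they are no part of the job. Leave any red or yellow look-alike of the cap alone.

How it is judged (in metres and radians):
On the way, in this order (a step that is already met when the one before it is completed fails the run):
1. the hinge cap stands right way up in the wide bay of the tray, let go (x of cap in the frame of cap_bay between -0.016 and 0.016 m and y of cap in the frame of cap_bay between -0.018 and 0.018 m and z of cap in the frame of cap_bay below 0.004 m and angle between cap's own z axis and vertical below 0.1 rad and contact force between the fingers and cap below 0.1 N and linear speed of cap below 0.02 m/s), for 0.2 s.
2. the amber cover is lifted in the gripper, clear of the drying rack (contact force between the fingers and cover above 2 N and contact force between cover and rack below 0.1 N and height (world z) of cover above 0.06 m), for 0.2 s.
At the end, for the whole second after the job is handed in: Cover still gripped, at rest, upright within 0.2 rad; its hole centred within 3 mm of the hinge axis middle in each direction and parallel within 0.055 rad; under 5 N on the box. Cap flat and right way up in the wide bay of the tray (x of cover in the frame of hinge_bore between -0.003 and 0.003 m and y of cover in the frame of hinge_bore between -0.003 and 0.003 m and z of cover in the frame of hinge_bore between -0.003 and 0.003 m and angle between the y axis of cover and the y axis of hinge_bore, either way round below 0.055 rad and angle between cover's own z axis and vertical below 0.2 rad and contact force between the fingers and cover above 2 N and contact force between cover and viewer below 5 N and linear speed of cover below 0.02 m/s and x of cap in the frame of cap_bay between -0.016 and 0.016 m and y of cap in the frame of cap_bay between -0.018 and 0.018 m and z of cap in the frame of cap_bay below 0.004 m and angle between cap's own z axis and vertical below 0.1 rad); the arm keeps its last pose, push and grip.
It fails at once if the hinge cap or the cover is dropped ((linear speed of cap above 0.6 m/s and contact force between the fingers and cap below 0.05 N) or (linear speed of cover above 0.6 m/s and contact force between the fingers and cover below 0.05 N)).
It fails at once if the cover is rammed into the viewing box (over 40 N) (contact force between cover and viewer above 40 N).
It fails at once if the glass plate, hinge pin, Petri dish or mouse is pushed out of its place (distance of any of glass, petri, mouse from where it was at the start of the episode above 0.02 m or distance of pin from where it was at the start of the episode above 0.025 m).
It also fails if it takes over 64 s, if anything falls off the work surface, if the arm or the gripper's body presses on something with over 40 N, if the wrist force passes 120 N, or if a joint passes its speed limit or range.

## Robot

A 6-joint arm with a two-finger parallel gripper is mounted at the origin on the work surface. World frame = base frame: x ahead of the robot, y to its left, z up, the work surface at z = 0. Lengths are in mm, angles in rad, forces in N, time in s.
With the tool pointing down it reaches from about 325 to 875 mm from the base axis. Payload 4.4 kg.
Tool frame: the origin (TCP) lies at the very end of the fingers, on their centre line; the grasp point (between the pads) lies 19 mm behind it; z points along the fingers, y is the direction in which the jaws open and shut (so a half turn about z gives the same grasp; the last joint's range is limited). The gripper opens to 85 mm and grips with 20 to 120 N. Pads are 22 mm wide; open, the fingers measure 114 mm over their backs; the gripper's body (76 mm by 85 mm) begins 54 mm behind the grasp point. The pads swing forward as they close: fully open they stand 13 mm farther back than shut.
Start: joints at [0.964, 0.207, 1.542, -0, 1.393, -0.15], TCP at [253.63, 516.042, 231.282] pointing down, gripper open.
Joint ranges: [-2.73, 2.73], [-0.86, 2.22], [0.23, 2.46], [-1.11, 4.25], [0.08, 2.63], [-2.82, 2.82]. Speed limits (rad/s): [2.79, 2.79, 3.14, 3.14, 3.14, 3.14].

## Interface

Orientations are given as a unit quaternion [x, y, z, w].
In Python, from bench import robot, capture, ticket, nets gives the robot as it stands. The module is installed in compiled form; this text tells all that it offers.
- The arm moves only by the tool servo_tool, never from a script. Its argument "series" is a list of rows, each an object with "offset": the shift along the tool's x, y, z scaled (see below), a list of three; "twist": the turn, a rotation vector about the tool's x, y, z scaled (see below), a list of three; "fingers": the closure, from -1 (fully open) to 1 (shut), so that 0 is half open. In form: [{"offset": [dx, dy, dz], "twist": [wx, wy, wz], "fingers": fingers}, ...]. A call has exactly 5 rows; each row is the pose to reach, as a shift and turn from the pose measured when the call began, along the tool's axes at that moment; what a row does not reach only later rows make up. The controller multiplies each number of a shift by 100 mm and each number of a turn by 90 degrees. A row lasts 1/12 s, in which the tool goes at most 41.7 mm and 7.16 degrees, less where a joint would pass 70% of its speed; a pose out of reach is approached as far as the arm can. A call with a number of a shift or a turn outside -1 to 1 is refused whole. A call with a gripper value outside its range is refused whole. The fingers move at their own pace and stop on an object; the grip force is fixed at half the most. Time passes only in rows, so rows that repeat a pose let the fingers close, or fill a call up. It gives the time, the measured TCP pose, the force and the opening at its end, in the units of the state.
- robot.get_state(): the state, without advancing time (a new reading comes with each control period).
- capture(name): name is "scene" or "top" or "wrist"; returns a dict with "image" (400x640x3 uint8, blue, green, red), "depth" (400x640 float32, mm along the optical axis (not along the pixel's ray), 0 where there is no reading), "camera_matrix" (3x3 intrinsics, pixels), "rvec" (rotation vector, rad) and "tvec" (3), from world to camera coordinates, as OpenCV has them. Camera axes: x right, y down, z forward; pixel columns grow to the right and rows downward; lengths in mm; the calibration is good to about 2 mm. A picture is of the moment at which its call begins.
- ticket.sign_off(): hands the job in, once; it reports no verdict.
Trained networks look in a picture, given as the dict that the camera call returned (one of the last four; its "shot" number tells which), for a name from the list of things; names that differ only in an ending like _2 or _b are one class to them, and where a whole thing is asked for, a point or a joint stands for the part that bears it (a point fixed in the world has none). Each returns a list of dicts, best first, with "score" (0 to 1); they miss things now and then, are a little off and sometimes report something else, mostly with a low value. They report only what shows in the picture. A call takes as long as a camera call. They do not tell look-alikes from the thing itself.
- nets.look_for(target, picture): "extent" ([left, top, width, height] in pixels, round what is visible of it).
- nets.pinpoint(target, picture): "uv" ([column, row] in pixels: a listed point, or the origin of a listed thing).
The state is a dict: "time_s": time; "q": joint angles; "qvel": joint speeds; "joint_efforts": joint torques, N m; "position": TCP position; "ee_rot": TCP orientation; "force": force on the tool from outside, world axes, zero at the start; "torque": the same for the moment, N m; "grip_width": finger opening in mm.
Only numpy, scipy, OpenCV 4.12 (cv2) and the standard library are available. Lean on these libraries where they do the work, as an engineer would, in place of code of your own. Each camera call takes 0.05 s, during which the arm holds its last target.

## Working session

There is one attempt and no reset: what is moved stays moved. The work goes in short steps, Python scripts to look and compute and a tool call to move; the robot and the scene stay as the last step left them, time stands still between calls to the robot, and variables do not carry over. Pictures are saved under pics/ and viewed, and the job is handed in when it is done.

Besides the shell and the picture viewer there is one more tool, called after ">>>" in YAML: its name, and indented under it one key for each argument. servo_tool: Moves the arm, as the interface text tells. Its arguments: {"type":"object","properties":{"series":{"type":"array"}},"required":["series"]}

```bash
mkdir -p pics; ls
cat > h.py <<'E'
import numpy as np, cv2
from scipy.spatial.transform import Rotation as R
from bench import robot, capture, ticket, nets
def cam(p):
    Rm=cv2.Rodrigues(np.array(p['rvec'],float))[0]; return np.array(p['camera_matrix'],float),Rm,np.array(p['tvec'],float).ravel()
def cloud(p):
    K,Rm,t=cam(p); d=p['depth']; v,u=np.indices(d.shape)
    c=np.stack([(u-K[0,2])/K[0,0]*d,(v-K[1,2])/K[1,1]*d,d],-1)
    return (c-t)@Rm
def ray(p,uv):
    K,Rm,t=cam(p); d=Rm.T@np.array([(uv[0]-K[0,2])/K[0,0],(uv[1]-K[1,2])/K[1,1],1]); return -Rm.T@t,d
def atz(p,uv,z):
    o,d=ray(p,uv); return o+d*(z-o[2])/d[2]
def proj(p,X):
    K,Rm,t=cam(p); c=Rm@np.array(X,float)+t; c=K@c; return c[:2]/c[2]
E
python3 - <<'E'
from h import *
s=robot.get_state(); print({k:np.round(v,3).tolist() for k,v in s.items()})
for n in ['scene','top','wrist']:
    p=capture(n); cv2.imwrite(f'pics/{n}0.png',p['image']); np.savez(f'{n}0.npz',**{k:p[k] for k in ['image','depth','camera_matrix','rvec','tvec']})
    K,Rm,t=cam(p); print(n,K[0,0],-Rm.T@t,Rm[2])
    for o in ['viewer','hinge_bore','cap','tray','cap_bay','cover','rack','glass','petri','mouse']:
        print(o,[(np.round(r['uv']).tolist(),round(r['score'],2)) for r in nets.pinpoint(o,p)[:3]],[(np.round(r['extent']).tolist(),round(r['score'],2)) for r in nets.look_for(o,p)[:3]])
E
```

```text
pics
{'time_s': 0.0, 'q': [0.964, 0.207, 1.543, -0.0, 1.394, -0.151], 'qvel': [-0.0, 0.001, 0.001, -0.001, 0.0, 0.001], 'joint_efforts': [-0.001, -38.303, -29.16, -0.0, 0.011, -0.0], 'position': [253.178, 515.396, 230.11], 'ee_rot': [0.226, 0.974, -0.001, -0.0], 'force': [0.257, 0.118, 0.167], 'torque': [0.05, 0.001, -0.006], 'grip_width': 85.44}
scene 396.38583653502417 [1163.15563109  451.09548059  754.79089567] [-0.5739657  -0.38834185 -0.72093965]
viewer [([382.0, 234.0], 0.57), ([318.0, 168.0], 0.33)] [([346.0, 171.0, 109.0, 91.0], 0.72)]
hinge_bore [([389.0, 214.0], 0.59)] [([348.0, 170.0, 108.0, 92.0], 0.83)]
cap [([372.0, 278.0], 0.84), ([488.0, 246.0], 0.74), ([388.0, 219.0], 0.68)] [([355.0, 254.0, 37.0, 45.0], 0.97), ([370.0, 199.0, 44.0, 36.0], 0.89), ([472.0, 223.0, 38.0, 37.0], 0.83)]
tray [([324.0, 172.0], 0.84)] [([306.0, 152.0, 42.0, 37.0], 0.63), ([318.0, 157.0, 10.0, 22.0], 0.38)]
cap_bay [([334.0, 171.0], 0.98)] [([305.0, 148.0, 46.0, 45.0], 0.58)]
cover [([226.0, 148.0], 0.67)] [([200.0, 94.0, 39.0, 64.0], 0.82)]
rack [] [([197.0, 120.0, 64.0, 65.0], 0.78)]
glass
[... 930 characters left out ...]
0, 40.0], 0.69), ([418.0, 204.0, 95.0, 33.0], 0.65)]
rack [([445.0, 220.0], 0.73)] [([403.0, 183.0, 84.0, 74.0], 0.8)]
glass [([454.0, 204.0], 0.74)] [([424.0, 186.0, 75.0, 31.0], 0.75)]
petri [([393.0, 144.0], 0.96)] [([379.0, 128.0, 34.0, 32.0], 0.78), ([216.0, 222.0, 41.0, 20.0], 0.43)]
mouse [([290.0, 152.0], 0.96), ([245.0, 232.0], 0.49)] [([274.0, 128.0, 33.0, 39.0], 0.78)]
wrist 307.37427189910056 [192.57435748 546.23748411 373.6156764 ] [ 0.24242479 -0.11870894 -0.96288027]
viewer [] [([154.0, 390.0, 11.0, 10.0], 0.65)]
hinge_bore [] [([151.0, 353.0, 98.0, 47.0], 0.57)]
cap [([352.0, 319.0], 0.88)] []
tray [] []
cap_bay [] []
cover [] []
rack [] []
glass [] []
petri [] []
mouse [] []
```

Run:
```python
import cv2
a=cv2.imread('pics/top0.png')[110:320,110:530]
cv2.imwrite('pics/top0z.png',cv2.resize(a,(800,400),interpolation=cv2.INTER_CUBIC))
a=cv2.imread('pics/scene0.png')[80:310,170:530]
cv2.imwrite('pics/scene0z.png',cv2.resize(a,(800,511),interpolation=cv2.INTER_CUBIC))
```

```text
(no output)
```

View pics/top0z.png

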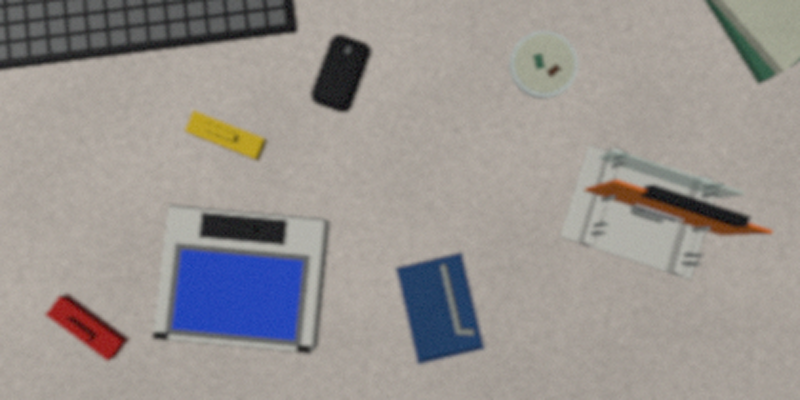

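View pics/scene0z.png

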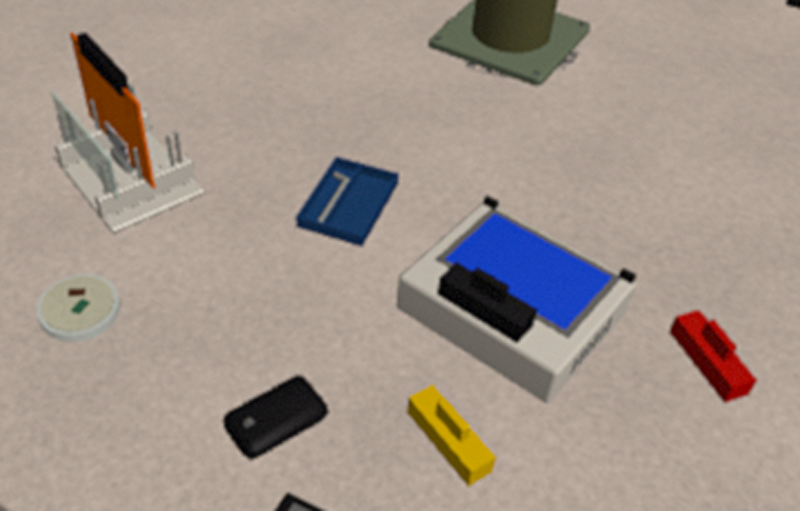

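View pics/wrist0.png

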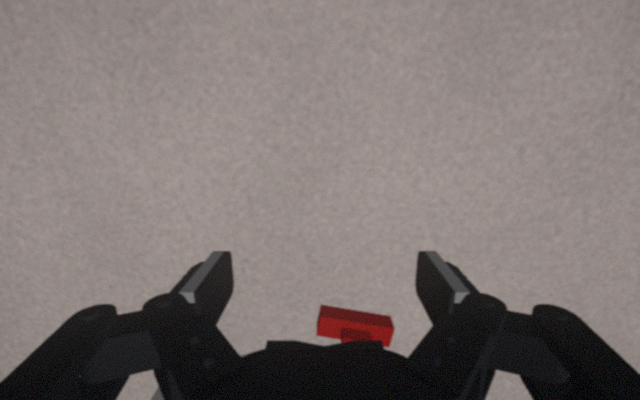

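The top view shows the black cap on the box at about full-frame (238,230), the tray at (341,270), the rack with the orange cover at (460,220), and red and yellow look-alikes at (155,281) and (229,181). Next I'll measure these from depth.

Run:
```python
from h import *
for n in ['top','scene']:
    p=dict(np.load(f'{n}0.npz')); C=cloud(p); im=p['image']; hsv=cv2.cvtColor(im,cv2.COLOR_BGR2HSV)
    print('==',n)
    ok=p['depth']>0
    bx={'top':{'cap':(210,220,262,240),'cover':(410,200,520,240),'tray':(312,238,370,305)},'scene':{'cap':(365,195,415,236),'cover':(195,90,245,170),'tray':(300,145,355,195)}}[n]
    H,S,V=[hsv[...,i].astype(int) for i in range(3)]
    def box(b):
        m=np.zeros(ok.shape,bool); m[b[1]:b[3],b[0]:b[2]]=1; return m&ok
    def rect(P,nm):
        r=cv2.minAreaRect(P[:,:2].astype(np.float32)); b=cv2.boxPoints(r); print(nm,len(P),'c',np.round(r[0],1),'size',np.round(r[1],1),'ang',round(r[2],2),'z',np.round(np.percentile(P[:,2],[2,50,98]),1))
    m=box(bx['cap'])&(V<75)&(S<120)
    P=C[m]; rect(P,'cap'); rect(P[P[:,2]>95],'tab'); rect(P[(P[:,2]>78)&(P[:,2]<92)],'captop')
    m=box(bx['cover'])&(H<20)&(S>150)&(V>80); P=C[m]; P=P[P[:,2]>80]; rect(P,'amber')
    pl=P.mean(0); u,s_,vt=np.linalg.svd(P-pl); print(pl,vt[2],s_)
    m=box(bx['cover'])&(V<60); P=C[m]; P=P[P[:,2]>140]; rect(P,'strip')
    m=box(bx['tray'])&(H>95)&(H<125)&(S>100); P=C[m]; rect(P,'tray'); rect(P[P[:,2]>13],'trayrim')
    for q in ([[320,30],[300,300],[238,215],[240,260]] if n=='top' else []): print(q,C[q[1],q[0]])
```

```text
== top
cap 476 c [575.1 244.2] size [96.5 25.4] ang 83.09 z [ 80.1  85.3 108.3]
tab 83 c [575.3 246.4] size [40.8  9.9] ang 83.11 z [101.1 106.7 108.8]
captop 384 c [575.1 244.2] size [96.5 25.4] ang 83.09 z [81.4 84.8 88.1]
amber 398 c [ 580.7 -265. ] size [176.5   7.9] ang 69.55 z [ 83.3 120.9 167. ]
[ 583.47062188 -259.80731196  123.82279821] [-0.93942806  0.34273631  0.00259663] [1142.44909381  494.79050925   16.79804899]
strip 325 c [ 581.8 -266.4] size [109.1  10.3] ang 69.83 z [166.3 181.5 184.5]
tray 1434 c [467.1   4.6] size [121.   81.4] ang 11.34 z [-0.2  3.2 18.3]
trayrim 106 c [467.6   3.1] size [120.9  78.7] ang 11.0 z [13.7 17.3 20.3]
[320, 30] [1367.33731108   21.42796971 -467.2371601 ]
[300, 300] [ 3.98147229e+02  1.06779319e+02 -1.35610727e-01]
[238, 215] [6.14340301e+02 2.58272974e+02 1.72565577e-01]
[240, 260] [504.09064872 243.22307018  57.10524312]
== scene
cap 683 c [576.7 238.9] size [121.5  46.9] ang 71.99 z [ 60.2  83.3 106. ]
tab 85 c [579.  247.3] size [39.1 10. ] ang 81.79 z [ 95.6 104.  108.1]
captop 401 c [578.7 247.7] size [100.8  31.2] ang 83.47 z [78.6 83.6 89.3]
amber 525 c [ 586.8 -265.1] size [180.1  10.9] ang 71.55 z [ 81.6 119.7 164.7]
[ 590.61241545 -255.56720339  119.93686443] [-0.93979207  0.34171949 -0.00431878] [1262.71580211  527.10501339   17.94091966]
strip 218 c [ 586.2 -266.4] size [113.1  12.9] ang 68.62 z [157.6 177.7 182.5]
tray 966 c [470.4   8. ] size [130.  89.] ang 11.66 z [-0.9  3.4 17.9]
trayrim 217 c [470.    7.9] size [129.1  89. ] ang 11.66 z [13.1 15.8 19.1]
```

```bash
cat >> h.py <<'E'
def tri(ps,uvs):
    A=np.zeros((3,3));b=np.zeros(3);L=[]
    for p,uv in zip(ps,uvs):
        o,d=ray(p,uv); d=d/np.linalg.norm(d); M=np.eye(3)-np.outer(d,d); A+=M;b+=M@o; L.append((o,d,M))
    X=np.linalg.solve(A,b); return X,[np.linalg.norm(M@(X-o)) for o,d,M in L]
def plan(target,yawy):
    """target TCP, yaw (deg) of tool y, tool down. prints offset (units 100mm) and twist (90deg)"""
    s=robot.get_state(); r=R.from_quat(s['ee_rot']); dp=r.inv().apply(np.array(target)-s['position'])/100
    y=np.radians(yawy); Y=np.array([np.cos(y),np.sin(y),0]); Z=np.array([0,0,-1.]); X=np.cross(Y,Z)
    T=R.from_matrix(np.stack([X,Y,Z],1)); tw=(r.inv()*T).as_rotvec()/(np.pi/2)
    print('t',round(s['time_s'],2),'pos',np.round(s['position'],1),'F',np.round(s['force'],1),'w',round(s['grip_width'],1),'offset',np.round(dp,3),'twist',np.round(tw,4))
E
python3 - <<'E'
from h import *
a=dict(np.load('top0.npz'));b=dict(np.load('scene0.npz'))
for n,u,v in [('hinge',(235,230),(389,214)),('cap',(238,232),(388,219)),('tray',(341,267),(324,172)),('bay',(333,270),(334,171)),('cover',(453,222),(226,148))]:
    X,e=tri([a,b],[u,v]); print(n,np.round(X,1),np.round(e,1))
# offsets between cameras: project box/tray hypotheses and overlay
def fr(c,yaw):
    y=np.radians(yaw); return lambda q: np.array([c[0]+np.cos(y)*q[0]-np.sin(y)*q[1],c[1]+np.sin(y)*q[0]+np.cos(y)*q[1],q[2]])
T=fr((468.7,5.5),101.5); V=fr((576.5,246.5),-7)
for n,p,bx in [('top',a,(180,200,380,310)),('scene',b,(290,140,470,270))]:
    im=cv2.resize(p['image'],None,fx=4,fy=4,interpolation=cv2.INTER_CUBIC)
    def poly(f,pts,c):
        q=np.array([proj(p,f(x))*4+2 for x in pts]).round().astype(int); cv2.polylines(im,[q],True,c,1)
    for z in (0,18): poly(T,[(-44,-63,z),(44,-63,z),(44,63,z),(-44,63,z)],(0,255,255))
    poly(T,[(-7,-60,18),(41,-60,18),(41,60,18),(-7,60,18)],(0,255,0))
    for z in (0,58): poly(V,[(-145,-100,z),(22,-100,z),(22,100,z),(-145,100,z)],(0,255,0))
    for z in (58,85): poly(V,[(-15,-50,z),(15,-50,z),(15,50,z),(-15,50,z)],(0,0,255))
    cv2.imwrite(f'pics/ov_{n}.png',im[bx[1]*4:bx[3]*4,bx[0]*4:bx[2]*4])
E
```

```text
hinge [575.3 248.7  76.1] [1.7 1.7]
cap [570.9 246.8  53. ] [1.4 1.4]
tray [476.3   2.3   2.6] [0.2 0.2]
bay [468.5  26.1  13. ] [3.7 3.7]
cover [ 577.9 -272.2   30.1] [2.7 2.7]
```

View pics/ov_top.png

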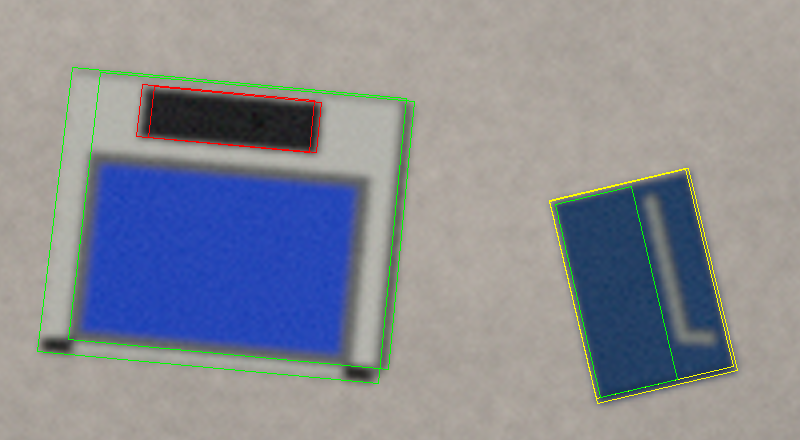

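View pics/ov_scene.png

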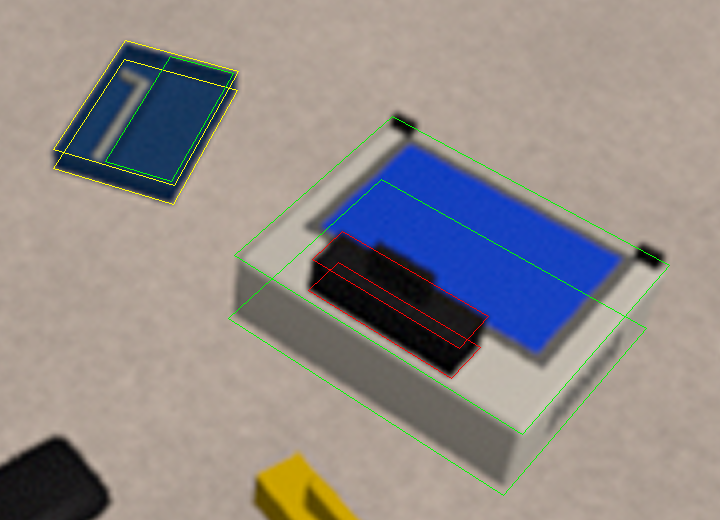

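The overlays fit both views within about 1–2 mm: the red cap box and green housing in both, and the tray outline at (550–738, 168–403) in the top zoom. Now I'll move above the cap.

```bash
python3 -c "
from h import *
plan((576.5,246.5,170),-7)"
```

```text
t 3.15 pos [253.6 516.  231.3] F [-0.3 -0.2 -0.7] w 85.5 offset [-4.087 -0.995  0.613] twist [-0.    -0.     0.787]
```

>>> servo_tool:
  series:
    - {"offset": [-0.35,-0.1,0],"twist": [0,0,0.075],"fingers": -1}
    - {"offset": [-0.7,-0.2,0],"twist": [0,0,0.15],"fingers": -1}
    - {"offset": [-1,-0.3,0],"twist": [0,0,0.225],"fingers": -1}
    - {"offset": [-1,-0.3,0],"twist": [0,0,0.3],"fingers": -1}
    - {"offset": [-1,-0.3,0],"twist": [0,0,0.375],"fingers": -1}

```text
time_s: 3.57
position: [331.7, 443.7, 231.4]
ee_rot: [0.503, 0.864, 0.0, 0.0]
force: [-0.4, 0.4, 0.7]
grip_width: 85.6
```

```bash
python3 -c "
from h import *
plan((576.5,246.5,170),-7)"
```

```text
t 3.57 pos [331.7 443.7 231.4] F [-0.4  0.4  0.7] w 85.6 offset [-2.923  1.157  0.614] twist [1.000e-04 0.000e+00 4.061e-01]
```

>>> servo_tool:
  series:
    - {"offset": [-0.33,0.13,0],"twist": [0,0,0.08],"fingers": -1}
    - {"offset": [-0.66,0.26,0],"twist": [0,0,0.16],"fingers": -1}
    - {"offset": [-1,0.4,0],"twist": [0,0,0.24],"fingers": -1}
    - {"offset": [-1,0.6,0],"twist": [0,0,0.32],"fingers": -1}
    - {"offset": [-1,0.8,0],"twist": [0,0,0.4],"fingers": -1}

```text
time_s: 3.98
position: [452.4, 394.5, 231.6]
ee_rot: [0.745, 0.667, 0.0, 0.0]
force: [-0.1, 1.0, 0.8]
grip_width: 85.6
```

```bash
python3 -c "
from h import *
plan((576.5,246.5,170),-7)"
```

```text
t 3.98 pos [452.4 394.5 231.6] F [-0.1  1.   0.8] w 85.6 offset [-1.336  1.396  0.617] twist [0.0003 0.     0.0079]
```

>>> servo_tool:
  series:
    - {"offset": [-0.25,0.25,0],"twist": [0,0,0.005],"fingers": -1}
    - {"offset": [-0.5,0.5,0.1],"twist": [0,0,0.008],"fingers": -1}
    - {"offset": [-0.75,0.75,0.2],"twist": [0,0,0.008],"fingers": -1}
    - {"offset": [-1,1,0.3],"twist": [0,0,0.008],"fingers": -1}
    - {"offset": [-1,1,0.4],"twist": [0,0,0.008],"fingers": -1}

```text
time_s: 4.4
position: [545.1, 279.1, 191.4]
ee_rot: [0.751, 0.66, 0.0, 0.002]
force: [0.1, 0.7, 0.5]
grip_width: 85.7
```

Run:
```python
from h import *
plan((576.5,246.5,170),-7)
p=capture('wrist'); cv2.imwrite('pics/w1.png',p['image'])
C=cloud(p); im=p['image']; hsv=cv2.cvtColor(im,cv2.COLOR_BGR2HSV)
np.savez('w1.npz',**{k:p[k] for k in ['image','depth','camera_matrix','rvec','tvec']})
```

```text
t 4.4 pos [545.1 279.1 191.4] F [0.1 0.7 0.5] w 85.7 offset [-0.282  0.353  0.216] twist [ 0.0025  0.0014 -0.004 ]
```

View pics/w1.png

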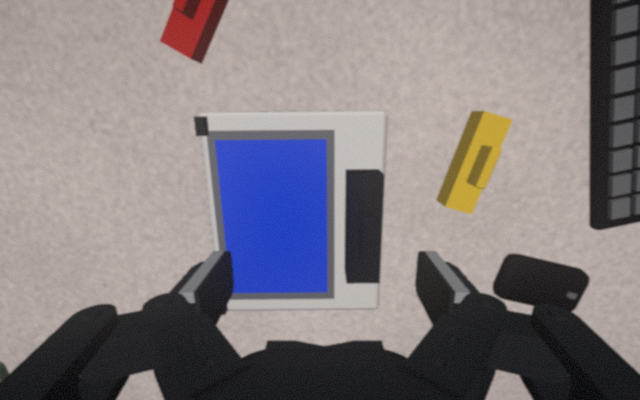

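The wrist view shows the black cap at about (364,225), right of the screen and between the fingers.

Run:
```python
from h import *
p=dict(np.load('w1.npz')); C=cloud(p)
V=p['image'].max(-1); m=np.zeros(V.shape,bool); m[160:292,338:392]=1; m&=(V<90)&(p['depth']>0)
P=C[m]
def rect(P,nm):
    r=cv2.minAreaRect(P[:,:2].astype(np.float32)); print(nm,len(P),np.round(r[0],1),np.round(r[1],1),round(r[2],2),np.round(np.percentile(P[:,2],[2,50,98]),1))
rect(P[(P[:,2]>98)],'tab'); rect(P[(P[:,2]>78)&(P[:,2]<92)],'top'); 
P2=C[125:290,210:330].reshape(-1,3); print(np.median(P2[:,2]))
```

```text
tab 657 [577.  247.3] [39.9 10.1] 83.11 [ 99.2 106.6 108. ]
top 2954 [576.6 247.6] [99.4 29. ] 83.03 [82.4 84.8 86.5]
59.065640407184404
```

>>> servo_tool:
  series:
    - {"offset": [-0.14,0.18,0.1],"twist": [0.002,0.001,-0.004],"fingers": -1}
    - {"offset": [-0.28,0.35,0.21],"twist": [0.002,0.001,-0.004],"fingers": -1}
    - {"offset": [-0.28,0.35,0.21],"twist": [0.002,0.001,-0.004],"fingers": -1}
    - {"offset": [-0.28,0.35,0.21],"twist": [0.002,0.001,-0.004],"fingers": -1}
    - {"offset": [-0.28,0.35,0.21],"twist": [0.002,0.001,-0.004],"fingers": -1}

```text
time_s: 4.87
position: [572.1, 249.7, 167.9]
ee_rot: [0.748, 0.663, -0.002, -0.002]
force: [-0.5, 0.1, 0.7]
grip_width: 85.4
```

Run:
```python
from h import *
plan((576.5,246.5,130),-7)
p=capture('wrist'); cv2.imwrite('pics/w2.png',p['image'])
np.savez('w2.npz',**{k:p[k] for k in ['image','depth','camera_matrix','rvec','tvec']})
C=cloud(p); V=p['image'].max(-1); print(np.unique(np.round(C[...,2][(V<90)&(p['depth']>0)],-1),return_counts=True))
```

```text
t 4.87 pos [572.1 249.7 167.9] F [-0.5  0.1  0.7] w 85.4 offset [-0.027  0.05   0.379] twist [-0.004  -0.0001  0.001 ]
(array([ -0.,  10.,  20.,  30.,  60.,  70.,  80.,  90., 100., 110., 180.,
       190., 200., 210., 220., 230., 240., 250., 260., 270.]), array([  400,  6059,  3890,  2414,    84,   260,  2531,  1307,    55,
         742,   146,   850,  1174,  1185,   902,  7604, 10278, 14530,
        9443,  1413]))
```

View pics/w2.png

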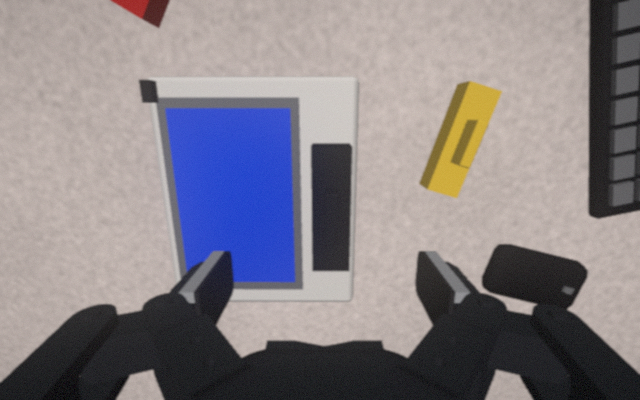

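The cap tab is at (577.0, 247.3), yaw −6.9°, top at 107–108 mm. I'm descending to TCP z 89.

Run:
```python
from h import *
plan((577,247.3,89.5),-6.95)
```

```text
t 4.92 pos [572.2 250.  168.2] F [ 0.5 -0.4 -0.1] w 85.2 offset [-0.021  0.055  0.787] twist [-0.0035 -0.0001  0.0009]
```

>>> servo_tool:
  series:
    - {"offset": [-0.02,0.055,0.15],"twist": [-0.003,0,0.001],"fingers": -1}
    - {"offset": [-0.02,0.055,0.3],"twist": [-0.003,0,0.001],"fingers": -1}
    - {"offset": [-0.02,0.055,0.45],"twist": [-0.003,0,0.001],"fingers": -1}
    - {"offset": [-0.02,0.055,0.5],"twist": [-0.003,0,0.001],"fingers": -1}
    - {"offset": [-0.02,0.055,0.5],"twist": [-0.003,0,0.001],"fingers": -1}

```text
time_s: 5.33
position: [575.4, 248.1, 117.1]
ee_rot: [0.748, 0.663, -0.001, -0.001]
force: [-0.1, 0.1, 0.4]
grip_width: 85.4
```

Run:
```python
from h import *
plan((577,247.3,89.5),-6.95)
```

```text
t 5.33 pos [575.4 248.1 117.1] F [-0.1  0.1  0.4] w 85.4 offset [-0.006  0.018  0.275] twist [-0.0023  0.0004  0.0008]
```

>>> servo_tool:
  series:
    - {"offset": [-0.01,0.02,0.14],"twist": [-0.002,0,0.001],"fingers": -1}
    - {"offset": [-0.01,0.02,0.275],"twist": [-0.002,0,0.001],"fingers": -1}
    - {"offset": [-0.01,0.02,0.275],"twist": [-0.002,0,0.001],"fingers": -0.5}
    - {"offset": [-0.01,0.02,0.275],"twist": [-0.002,0,0.001],"fingers": 0}
    - {"offset": [-0.01,0.02,0.275],"twist": [-0.002,0,0.001],"fingers": 0.2}

```text
time_s: 5.75
position: [577.5, 247.2, 90.2]
ee_rot: [0.749, 0.663, -0.0, 0.0]
force: [-0.1, 0.7, 0.1]
grip_width: 51.7
```

Run:
```python
from h import *
plan((577,247.3,89.5),-6.95)
```

```text
t 5.75 pos [577.5 247.2  90.2] F [-0.1  0.7  0.1] w 51.7 offset [ 0.001 -0.005  0.007] twist [ 0.0002  0.0002 -0.0001]
```

>>> servo_tool:
  series:
    - {"offset": [0,-0.005,0.005],"twist": [0,0,0],"fingers": 0.5}
    - {"offset": [0,-0.005,0.005],"twist": [0,0,0],"fingers": 0.8}
    - {"offset": [0,-0.005,0.005],"twist": [0,0,0],"fingers": 1}
    - {"offset": [0,-0.005,0.005],"twist": [0,0,0],"fingers": 1}
    - {"offset": [0,-0.005,0.005],"twist": [0,0,0],"fingers": 1}

```text
time_s: 6.17
position: [577.4, 247.3, 90.4]
ee_rot: [0.749, 0.663, 0.0, 0.0]
force: [0.2, -0.3, 2.5]
grip_width: 8.3
```

>>> servo_tool:
  series:
    - {"offset": [0,0,0],"twist": [0,0,0],"fingers": 1}
    - {"offset": [0,0,0],"twist": [0,0,0],"fingers": 1}
    - {"offset": [0,0,0],"twist": [0,0,0],"fingers": 1}
    - {"offset": [0,0,0],"twist": [0,0,0],"fingers": 1}
    - {"offset": [0,0,-0.02],"twist": [0,0,0],"fingers": 1}

```text
time_s: 6.58
position: [576.9, 247.2, 91.8]
ee_rot: [0.749, 0.663, -0.0, 0.0]
force: [-0.3, 0.5, -1.0]
grip_width: 8.1
```

Run:
```python
from h import *
plan((577,247.3,150),-6.95)
```

```text
t 6.58 pos [576.9 247.2  91.8] F [-0.3  0.5 -1. ] w 8.1 offset [ 0.001  0.001 -0.582] twist [ 0.      0.0002 -0.0001]
```

>>> servo_tool:
  series:
    - {"offset": [0,0,-0.1],"twist": [0,0,0],"fingers": 1}
    - {"offset": [0,0,-0.2],"twist": [0,0,0],"fingers": 1}
    - {"offset": [0,0,-0.35],"twist": [0,0,0],"fingers": 1}
    - {"offset": [0,0,-0.5],"twist": [0,0,0],"fingers": 1}
    - {"offset": [0,0,-0.65],"twist": [0,0,0],"fingers": 1}

```text
time_s: 7.0
position: [577.2, 247.3, 158.7]
ee_rot: [0.749, 0.663, 0.0, 0.0]
force: [0.6, 0.2, -0.5]
grip_width: 8.4
```

Run:
```python
from h import *
plan((465.3,22.5,140),-78.5)
p=capture('wrist'); cv2.imwrite('pics/w3.png',p['image'])
```

```text
t 7.0 pos [577.2 247.3 158.7] F [ 0.6  0.2 -0.5] w 8.4 offset [-2.367 -0.839  0.185] twist [ 6.000e-04 -5.000e-04  7.949e-01]
```

View pics/w3.png

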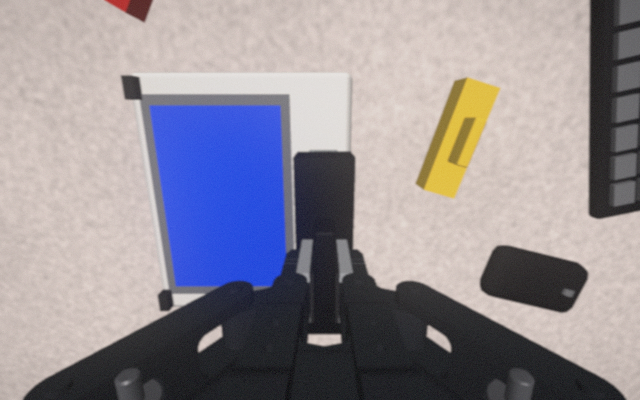

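The cap is lifted, held centrally between the pads at (324,270). Next, the tray.

>>> servo_tool:
  series:
    - {"offset": [-0.2,-0.07,0],"twist": [0,0,0.08],"fingers": 1}
    - {"offset": [-0.5,-0.17,0],"twist": [0,0,0.16],"fingers": 1}
    - {"offset": [-0.8,-0.28,0],"twist": [0,0,0.24],"fingers": 1}
    - {"offset": [-1,-0.35,0],"twist": [0,0,0.32],"fingers": 1}
    - {"offset": [-1,-0.35,0],"twist": [0,0,0.4],"fingers": 1}

```text
time_s: 7.47
position: [530.9, 149.9, 162.4]
ee_rot: [0.918, 0.397, 0.003, 0.001]
force: [-1.0, 0.7, -1.6]
grip_width: 8.1
```

Run:
```python
from h import *
plan((465.3,22.5,140),-78.5)
```

```text
t 7.47 pos [530.9 149.9 162.4] F [-1.   0.7 -1.6] w 8.1 offset [-1.378  0.394  0.22 ] twist [ 0.002  -0.0035  0.3915]
```

>>> servo_tool:
  series:
    - {"offset": [-0.25,0.08,0],"twist": [0,0,0.08],"fingers": 1}
    - {"offset": [-0.5,0.16,0.05],"twist": [0,0,0.16],"fingers": 1}
    - {"offset": [-0.75,0.24,0.1],"twist": [0.001,-0.002,0.24],"fingers": 1}
    - {"offset": [-0.95,0.32,0.1],"twist": [0.002,-0.003,0.32],"fingers": 1}
    - {"offset": [-0.95,0.39,0.1],"twist": [0.002,-0.003,0.39],"fingers": 1}

```text
time_s: 7.88
position: [491.8, 51.7, 151.9]
ee_rot: [0.995, 0.097, -0.001, 0.0]
force: [0.7, 0.7, 0.1]
grip_width: 8.5
```

Run:
```python
from h import *
plan((465.3,22.5,140),-78.5)
p=capture('wrist'); cv2.imwrite('pics/w4.png',p['image']); np.savez('w4.npz',**{k:p[k] for k in ['image','depth','camera_matrix','rvec','tvec']})
```

```text
t 7.88 pos [491.8  51.7 151.9] F [0.7 0.7 0.1] w 8.5 offset [-0.316  0.235  0.119] twist [ 0.0002  0.0013 -0.0037]
```

View pics/w4.png

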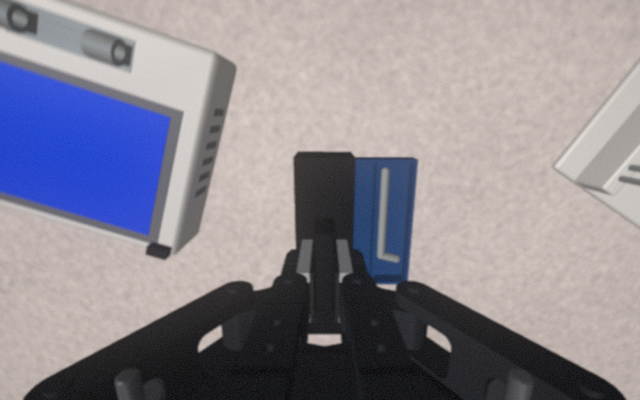

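The tray is at (350–417, 157–283), partly behind the held cap. The box's bare knuckles show at (20,18) and (120,50). I'll refine tray and hinge from all cameras.

Run:
```python
from h import *
p=dict(np.load('w4.npz')); C=cloud(p)
hsv=cv2.cvtColor(p['image'],cv2.COLOR_BGR2HSV).astype(int); H,S,V=hsv[...,0],hsv[...,1],hsv[...,2]
m=np.zeros(H.shape,bool); m[150:290,345:425]=1; m&=(H>95)&(H<125)&(S>90)&(p['depth']>0)
P=C[m]; print(len(P),np.round(np.percentile(P[:,2],[2,50,98]),1))
# tray frame guess
y=np.radians(101.5); ex=np.array([np.cos(y),np.sin(y)]); ey=np.array([-np.sin(y),np.cos(y)])
L=(P[:,:2]-[468.7,5.5])@np.stack([ex,ey],1)
rim=P[:,2]>13
print('x min',np.percentile(L[:,0],[0.5,2]),'rim',np.percentile(L[rim,0],[.5,99.5]),'y',np.percentile(L[rim,1],[.3,99.7]))
# outer edge slope: by y bins min x
b=[(yy,np.percentile(L[(abs(L[:,1]-yy)<4),0],2)) for yy in range(-52,44,8) if (abs(L[:,1]-yy)<4).sum()>20]
b=np.array(b); print(np.round(b,1)); print(np.degrees(np.polyfit(b[:,0],b[:,1],1)[0]))
for n in ['top','scene']:
    q=capture(n); cv2.imwrite(f'pics/{n}1.png',q['image']); np.savez(f'{n}1.npz',**{k:q[k] for k in ['image','depth','camera_matrix','rvec','tvec']})
    for o in ['hinge_bore','cap_bay','cap']: print(n,o,[(np.round(r['uv'],1).tolist(),round(r['score'],2)) for r in nets.pinpoint(o,q)[:3]])
a=cv2.imread('pics/top1.png')[200:320,180:400]; cv2.imwrite('pics/top1z.png',cv2.resize(a,None,fx=3.6,fy=3.6,interpolation=cv2.INTER_CUBIC))
```

```text
5781 [  1.4   3.1 146.5]
x min [-41.80626207 -41.07658727] rim [-42.15778648  26.28025163] y [-77.79251571  61.73047149]
[[-52.  -41.4]
 [-44.  -41.1]
 [-36.  -41.2]
 [-28.  -41.2]
 [-20.  -41.3]
 [-12.  -41.2]
 [ -4.  -41. ]
 [  4.  -41.1]
 [ 12.  -40.8]
 [ 20.  -40.9]
 [ 28.  -40.8]
 [ 36.  -40.7]]
0.3714446508416852
top hinge_bore [([237.6, 230.1], 0.87)]
top cap_bay []
top cap [([230.0, 183.7], 0.95), ([156.6, 281.9], 0.74)]
scene hinge_bore [([329.5, 170.3], 0.74), ([388.3, 215.7], 0.56)]
scene cap_bay [([333.2, 171.1], 0.95)]
scene cap [([371.1, 274.9], 0.79), ([339.2, 148.8], 0.71), ([487.9, 246.0], 0.67)]
```

View pics/top1z.png

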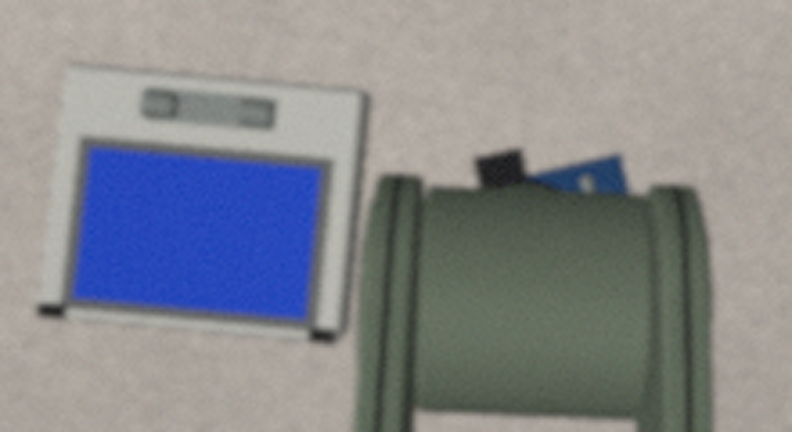

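Run:
```python
from h import *
plan((465.8,22.3,80),-78.6)
```

```text
t 8.33 pos [494.3  54.6 152.2] F [0.4 0.  0.3] w 8.4 offset [-0.345  0.259  0.722] twist [-0.0002 -0.0005  0.004 ]
```

>>> servo_tool:
  series:
    - {"offset": [-0.12,0.09,0.1],"twist": [0,0,0.002],"fingers": 1}
    - {"offset": [-0.24,0.18,0.25],"twist": [0,0,0.004],"fingers": 1}
    - {"offset": [-0.345,0.26,0.4],"twist": [0,0,0.004],"fingers": 1}
    - {"offset": [-0.345,0.26,0.55],"twist": [0,0,0.004],"fingers": 1}
    - {"offset": [-0.345,0.26,0.65],"twist": [0,0,0.004],"fingers": 1}

```text
time_s: 8.75
position: [464.6, 22.3, 85.8]
ee_rot: [0.995, 0.099, -0.001, -0.0]
force: [-0.9, -0.5, -0.4]
grip_width: 8.4
```

Run:
```python
from h import *
plan((465.8,22.3,42),-78.6)
p=capture('wrist'); cv2.imwrite('pics/w5.png',p['image'])
```

```text
t 8.75 pos [464.6  22.3  85.8] F [-0.9 -0.5 -0.4] w 8.4 offset [0.012 0.003 0.438] twist [-0.0006  0.0007  0.0002]
```

View pics/w5.png

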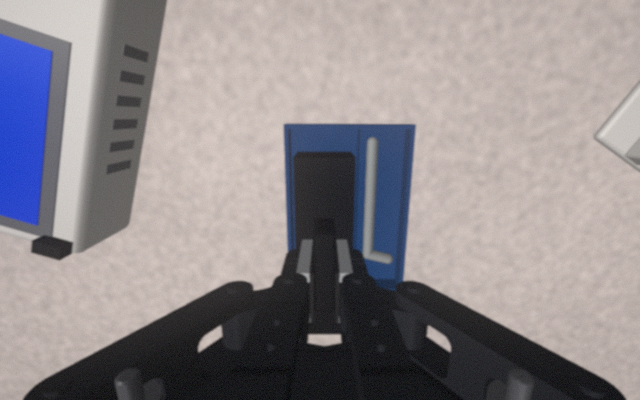

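The cap (295–354 columns) sits centred over the wide bay (290–357). Lowering.

>>> servo_tool:
  series:
    - {"offset": [0.01,0,0.12],"twist": [0,0,0],"fingers": 1}
    - {"offset": [0.01,0,0.24],"twist": [0,0,0],"fingers": 1}
    - {"offset": [0.01,0,0.34],"twist": [0,0,0],"fingers": 1}
    - {"offset": [0.01,0,0.42],"twist": [0,0,0],"fingers": 1}
    - {"offset": [0.01,0,0.46],"twist": [0,0,0],"fingers": 1}

```text
time_s: 9.22
position: [464.2, 23.2, 37.5]
ee_rot: [0.995, 0.1, -0.003, -0.001]
force: [-0.6, 0.1, -0.3]
grip_width: 8.0
```

Run:
```python
from h import *
plan((465.8,22.3,35),-78.6)
```

```text
t 9.22 pos [464.2  23.2  37.5] F [-0.6  0.1 -0.3] w 8.0 offset [0.014 0.012 0.024] twist [-0.0015  0.0031  0.0008]
```

>>> servo_tool:
  series:
    - {"offset": [0.005,0,0],"twist": [-0.0015,0.003,0],"fingers": 1}
    - {"offset": [0.005,0,0.01],"twist": [-0.0015,0.003,0],"fingers": 1}
    - {"offset": [0.005,0,0.02],"twist": [-0.0015,0.003,0],"fingers": 1}
    - {"offset": [0.005,0,0.02],"twist": [-0.0015,0.003,0],"fingers": 1}
    - {"offset": [0.005,0,0.02],"twist": [-0.0015,0.003,0],"fingers": 1}

```text
time_s: 9.63
position: [465.1, 23.2, 35.9]
ee_rot: [0.995, 0.1, 0.0, 0.0]
force: [0.7, 0.2, -0.5]
grip_width: 8.5
```

Run:
```python
from h import *
plan((465.8,22.3,35),-78.6)
```

```text
t 9.63 pos [465.1  23.2  35.9] F [ 0.7  0.2 -0.5] w 8.5 offset [0.005 0.01  0.009] twist [ 0.0002 -0.0006  0.0007]
```

>>> servo_tool:
  series:
    - {"offset": [0,0,0.005],"twist": [0,0,0],"fingers": 1}
    - {"offset": [0,0,0.01],"twist": [0,0,0],"fingers": 1}
    - {"offset": [0,0,0.015],"twist": [0,0,0],"fingers": 1}
    - {"offset": [0,0,0.015],"twist": [0,0,0],"fingers": 1}
    - {"offset": [0,0,0.015],"twist": [0,0,0],"fingers": 1}

```text
time_s: 10.05
position: [465.6, 23.2, 35.3]
ee_rot: [0.995, 0.1, 0.001, 0.0]
force: [-1.4, 0.2, 5.6]
grip_width: 8.5
```

Run:
```python
from h import *
plan((465.8,22.3,35),-78.6)
p=capture('wrist'); C=cloud(p); m=p['image'].max(-1)<75
b=C[158:215,300:350].reshape(-1,3); print(np.round(np.percentile(b[:,2],[5,50,95]),1))
```

```text
t 10.05 pos [465.6  23.2  35.3] F [-1.4  0.2  5.6] w 8.5 offset [0.    0.009 0.003] twist [ 0.0003 -0.001   0.0007]
[28.7 29.7 30.7]
```

Touched down: 5.6 N, and the cap top measures 30 mm. Releasing.

>>> servo_tool:
  series:
    - {"offset": [0,0,0],"twist": [0,0,0],"fingers": 0.8}
    - {"offset": [0,0,0],"twist": [0,0,0],"fingers": 0.6}
    - {"offset": [0,0,0],"twist": [0,0,0],"fingers": 0.4}
    - {"offset": [0,0,0],"twist": [0,0,0],"fingers": 0.2}
    - {"offset": [0,0,0],"twist": [0,0,0],"fingers": 0}

```text
time_s: 10.52
position: [465.5, 23.2, 35.1]
ee_rot: [0.995, 0.1, 0.001, 0.0]
force: [0.4, 0.4, 0.7]
grip_width: 42.3
```

>>> servo_tool:
  series:
    - {"offset": [0,0,-0.05],"twist": [0,0,0],"fingers": 0}
    - {"offset": [0,0,-0.15],"twist": [0,0,0],"fingers": 0}
    - {"offset": [0,0,-0.3],"twist": [0,0,0],"fingers": 0}
    - {"offset": [0,0,-0.6],"twist": [0,0,0],"fingers": 0}
    - {"offset": [0,0,-0.9],"twist": [0,0,0],"fingers": -0.3}

```text
time_s: 10.93
position: [464.2, 23.3, 125.9]
ee_rot: [0.995, 0.1, -0.001, -0.0]
force: [1.6, 0.7, 0.1]
grip_width: 53.3
```

>>> servo_tool:
  series:
    - {"offset": [0,0,-0.3],"twist": [0,0,0],"fingers": -1}
    - {"offset": [0,0,-0.6],"twist": [0,0,0],"fingers": -1}
    - {"offset": [0,0,-0.9],"twist": [0,0,0],"fingers": -1}
    - {"offset": [0,0,-1],"twist": [0,0,0],"fingers": -1}
    - {"offset": [0,0,-1],"twist": [0,0,0],"fingers": -1}

```text
time_s: 11.35
position: [466.9, 23.0, 230.3]
ee_rot: [0.995, 0.1, 0.004, 0.001]
force: [0.7, 0.1, -0.7]
grip_width: 85.7
```

Run:
```python
from h import *
plan((582,-265,240),-20.1)
p=capture('wrist'); cv2.imwrite('pics/w6.png',p['image']); C=cloud(p); np.savez('w6.npz',**{k:p[k] for k in ['image','depth','camera_matrix','rvec','tvec']})
V=p['image'].max(-1); m=np.zeros(V.shape,bool); m[100:335,240:420]=1; m&=(V<85)&(p['depth']>0)
P=C[m]
for lo,hi in [(24,36),(44,58)]:
    Q=P[(P[:,2]>lo)&(P[:,2]<hi)]; r=cv2.minAreaRect(Q[:,:2].astype(np.float32)); print(len(Q),np.round(r[0],1),np.round(r[1],1),round(r[2],2),np.median(Q[:,2]))
```

```text
t 11.35 pos [466.9  23.  230.3] F [ 0.7  0.1 -0.7] w 85.7 offset [ 0.556  3.052 -0.085] twist [ 0.004  -0.0036 -0.6492]
1942 [465.8  22.3] [100.1  29.7] 10.84 29.685134687503407
335 [466.2  22.6] [39.8  8.7] 11.63 51.60492276711339
```

View pics/w6.png

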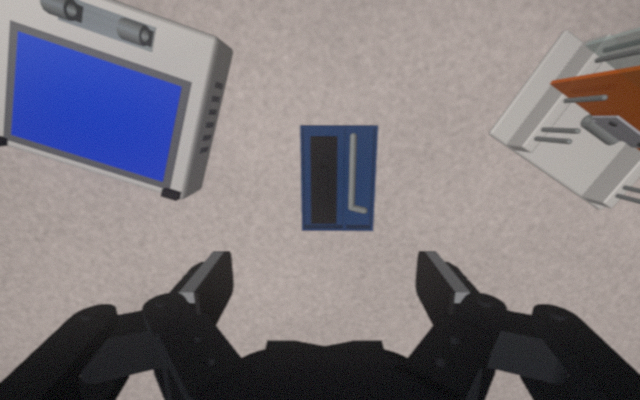

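The cap is flat in the wide bay at (323,180), measured at (465.8, 22.3) on the bay centre. On to the cover.

>>> servo_tool:
  series:
    - {"offset": [0.06,0.35,0],"twist": [0,0,-0.075],"fingers": -1}
    - {"offset": [0.12,0.7,0],"twist": [0,0,-0.15],"fingers": -1}
    - {"offset": [0.18,1,-0.05],"twist": [0,0,-0.225],"fingers": -1}
    - {"offset": [0.2,1,-0.1],"twist": [0,0,-0.3],"fingers": -1}
    - {"offset": [0.2,1,-0.1],"twist": [0,0,-0.375],"fingers": -1}

```text
time_s: 11.82
position: [504.4, -72.3, 235.8]
ee_rot: [0.923, 0.386, 0.0, -0.0]
force: [-0.3, 0.5, 0.6]
grip_width: 85.5
```

Run:
```python
from h import *
plan((582,-265,240),-20.1)
```

```text
t 11.82 pos [504.4 -72.3 235.8] F [-0.3  0.5  0.6] w 85.5 offset [-0.826  1.906 -0.044] twist [-0.0003 -0.0003 -0.2725]
```

>>> servo_tool:
  series:
    - {"offset": [-0.1,0.35,0],"twist": [0,0,-0.075],"fingers": -1}
    - {"offset": [-0.2,0.7,0],"twist": [0,0,-0.15],"fingers": -1}
    - {"offset": [-0.3,1,-0.05],"twist": [0,0,-0.225],"fingers": -1}
    - {"offset": [-0.35,1,-0.05],"twist": [0,0,-0.27],"fingers": -1}
    - {"offset": [-0.35,1,-0.05],"twist": [0,0,-0.272],"fingers": -1}

```text
time_s: 12.23
position: [549.8, -168.9, 237.5]
ee_rot: [0.82, 0.572, -0.001, -0.003]
force: [1.2, 0.3, -0.0]
grip_width: 85.2
```

Run:
```python
from h import *
plan((582,-265,240),-20.1)
p=capture('wrist'); cv2.imwrite('pics/w7.png',p['image']); np.savez('w7.npz',**{k:p[k] for k in ['image','depth','camera_matrix','rvec','tvec']})
```

```text
t 12.23 pos [ 549.8 -168.9  237.5] F [ 1.2  0.3 -0. ] w 85.2 offset [-0.79   0.635 -0.029] twist [-0.0038 -0.0005 -0.0015]
```

View pics/w7.png

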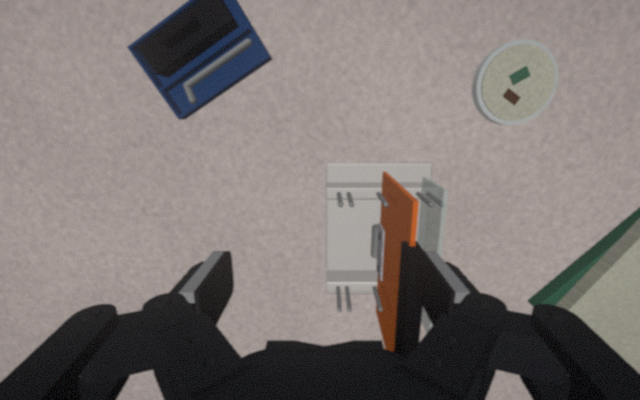

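The cover's amber plate shows at (384–418, 172–350), strip at (408,290), with the glass just right of it.

```bash
cat > cov.py <<'E'
from h import *
def cover(p,box,zmin=60):
    C=cloud(p); hsv=cv2.cvtColor(p['image'],cv2.COLOR_BGR2HSV).astype(int); H,S,V=hsv[...,0],hsv[...,1],hsv[...,2]
    b=np.zeros(H.shape,bool); b[box[1]:box[3],box[0]:box[2]]=1; b&=p['depth']>0
    P=C[b&(H<20)&(S>150)&(V>60)]; P=P[P[:,2]>zmin]
    r=cv2.minAreaRect(P[:,:2].astype(np.float32)); print('amber',len(P),np.round(r[0],1),np.round(r[1],1),round(r[2],2),'z',np.round(np.percentile(P[:,2],[1,99]),1))
    c=np.median(P,0); 
    for i in range(4):
        n=np.linalg.svd(P-P.mean(0),full_matrices=False)[2][2]; d=(P-P.mean(0))@n; P=P[abs(d)<2.5]
    n*=np.sign(n[0]); print('plane pt',np.round(P.mean(0),1),'n',np.round(n,4),'yaw n',np.degrees(np.arctan2(n[1],n[0])),'tilt',np.degrees(np.arcsin(n[2])))
    Q=C[b&(V<70)&(S<150)]; Q=Q[(Q[:,2]>zmin+75)&(Q[:,2]<zmin+140)]
    if len(Q)>20:
        r=cv2.minAreaRect(Q[:,:2].astype(np.float32)); print('strip',len(Q),np.round(r[0],1),np.round(r[1],1),round(r[2],2),'z',np.round(np.percentile(Q[:,2],[1,50,99]),1))
    return P,n
if __name__=='__main__':
    p=dict(np.load('w7.npz')); P,n=cover(p,(370,165,425,350))
    p=dict(np.load('top1.npz')); cover(p,(410,200,520,240))
    p=dict(np.load('scene1.npz')); cover(p,(195,90,245,170))
E
python3 cov.py
```

```text
amber 3189 [ 584.9 -265.5] [177.1   4.3] 70.09 z [ 63.2 166.3]
plane pt [ 590.5 -245.5  117.1] n [ 0.9393 -0.3432 -0.0018] yaw n -20.073472899943617 tilt -0.10494792587060316
strip 2105 [ 586.4 -261.3] [99.  12.3] 70.17 z [156.3 180.9 182.9]
amber 463 [ 580.5 -265.3] [176.9   7.4] 69.62 z [ 65.2 167.8]
plane pt [ 583.7 -259.2  117.2] n [ 0.9394 -0.3427 -0.0031] yaw n -20.040369315444362 tilt -0.1782868546099523
strip 324 [ 582.1 -266.5] [108.9  10.9] 69.94 z [167.  181.6 185.3]
amber 616 [ 571.5 -258.3] [184.7  53.4] 64.13 z [ 62.1 164.9]
plane pt [ 590.5 -255.9  113.4] n [ 0.9402 -0.3406  0.0018] yaw n -19.91100859432351 tilt 0.10473568228275246
strip 181 [ 586.3 -265.1] [110.2  11.8] 69.59 z [161.2 179.5 182.6]
```

Run:
```python
from h import *
plan((585,-265.5,225),-20.1)
```

```text
t 12.28 pos [ 549.5 -167.5  237.7] F [-0.7  0.1  0.1] w 85.2 offset [-0.796  0.674  0.122] twist [-0.0039 -0.0009 -0.0023]
```

>>> servo_tool:
  series:
    - {"offset": [-0.27,0.23,0],"twist": [-0.002,0,-0.002],"fingers": -1}
    - {"offset": [-0.54,0.46,0.05],"twist": [-0.004,-0.001,-0.002],"fingers": -1}
    - {"offset": [-0.8,0.675,0.12],"twist": [-0.004,-0.001,-0.002],"fingers": -1}
    - {"offset": [-0.8,0.675,0.12],"twist": [-0.004,-0.001,-0.002],"fingers": -1}
    - {"offset": [-0.8,0.675,0.12],"twist": [-0.004,-0.001,-0.002],"fingers": -1}

```text
time_s: 12.7
position: [583.8, -265.5, 222.2]
ee_rot: [0.821, 0.572, -0.001, -0.002]
force: [-0.5, 0.6, -0.0]
grip_width: 85.3
```

Run:
```python
from h import *
from cov import cover
plan((585,-265.5,152),-20.1)
p=capture('wrist'); cv2.imwrite('pics/w8.png',p['image']); cover(p,(250,80,400,330))
```

```text
t 12.7 pos [ 583.8 -265.5  222.2] F [-0.5  0.6 -0. ] w 85.3 offset [0.003 0.015 0.702] twist [-0.0032 -0.0009 -0.0021]
amber 351 [ 584.5 -265.4] [174.6   2.6] 69.86 z [164.3 167. ]
plane pt [ 597.5 -230.5  165.6] n [ 0.0121 -0.0045  0.9999] yaw n -20.609383558035063 tilt 89.26050383261506
strip 2721 [ 584.3 -266.7] [109.3  10.8] 69.59 z [179.9 181.7 183.2]
```

View pics/w8.png

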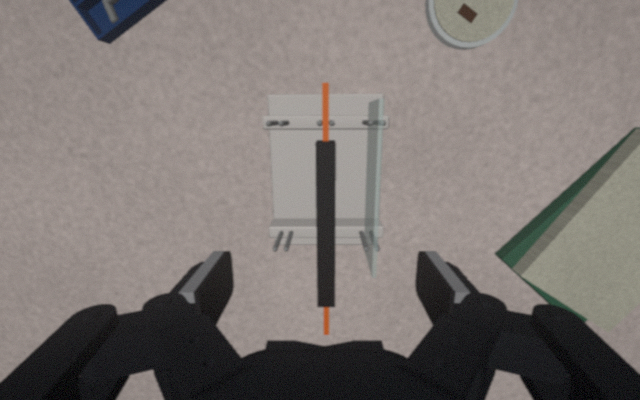

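The strip is fully in view at (326, 141–306), between the fingers: centre about (584.4, −266), top 182 mm. Descending.

>>> servo_tool:
  series:
    - {"offset": [0,0.01,0.2],"twist": [-0.003,-0.001,-0.001],"fingers": -1}
    - {"offset": [0.005,0.01,0.4],"twist": [-0.003,-0.001,-0.001],"fingers": -1}
    - {"offset": [0.005,0.01,0.6],"twist": [-0.003,-0.001,-0.001],"fingers": -1}
    - {"offset": [0.005,0.01,0.7],"twist": [-0.003,-0.001,-0.001],"fingers": -1}
    - {"offset": [0.005,0.01,0.71],"twist": [-0.003,-0.001,-0.001],"fingers": -0.5}

```text
time_s: 13.17
position: [582.8, -261.2, 149.0]
ee_rot: [0.819, 0.573, -0.001, -0.003]
force: [0.0, 0.1, 0.8]
grip_width: 75.3
```

Run:
```python
from h import *
plan((584.4,-266,150),-20.2)
```

```text
t 13.17 pos [ 582.8 -261.2  149. ] F [0.  0.1 0.8] w 75.3 offset [-0.04   0.032 -0.011] twist [-0.0036 -0.001   0.0018]
```

>>> servo_tool:
  series:
    - {"offset": [-0.04,0.03,-0.01],"twist": [-0.0035,-0.001,0.002],"fingers": -0.2}
    - {"offset": [-0.04,0.03,-0.01],"twist": [-0.0035,-0.001,0.002],"fingers": 0}
    - {"offset": [-0.04,0.03,-0.01],"twist": [-0.0035,-0.001,0.002],"fingers": 0.1}
    - {"offset": [-0.04,0.03,-0.01],"twist": [-0.0035,-0.001,0.002],"fingers": 0.2}
    - {"offset": [-0.04,0.03,-0.01],"twist": [-0.0035,-0.001,0.002],"fingers": 0.3}

```text
time_s: 13.58
position: [584.8, -266.4, 151.2]
ee_rot: [0.82, 0.572, 0.0, 0.001]
force: [0.7, 0.0, -0.8]
grip_width: 29.9
```

Run:
```python
from h import *
plan((584.4,-266,150),-20.2)
```

```text
t 13.58 pos [ 584.8 -266.4  151.2] F [ 0.7  0.  -0.8] w 29.9 offset [ 0.003 -0.005  0.012] twist [ 0.0012  0.0003 -0.0003]
```

>>> servo_tool:
  series:
    - {"offset": [0,-0.004,0.01],"twist": [0.001,0,0],"fingers": 0.6}
    - {"offset": [0,-0.004,0.01],"twist": [0.001,0,0],"fingers": 0.8}
    - {"offset": [0,-0.004,0.01],"twist": [0.001,0,0],"fingers": 1}
    - {"offset": [0,-0.004,0.01],"twist": [0.001,0,0],"fingers": 1}
    - {"offset": [0,-0.004,0.01],"twist": [0.001,0,0],"fingers": 1}

```text
time_s: 14.0
position: [584.7, -266.6, 151.0]
ee_rot: [0.82, 0.572, 0.0, 0.001]
force: [-0.5, -0.7, 4.2]
grip_width: 10.9
```

>>> servo_tool:
  series:
    - {"offset": [0,0,0],"twist": [0,0,0],"fingers": 1}
    - {"offset": [0,0,-0.02],"twist": [0,0,0],"fingers": 1}
    - {"offset": [0,0,-0.05],"twist": [0,0,0],"fingers": 1}
    - {"offset": [0,0,-0.1],"twist": [0,0,0],"fingers": 1}
    - {"offset": [0,0,-0.15],"twist": [0,0,0],"fingers": 1}

```text
time_s: 14.42
position: [584.2, -266.2, 165.5]
ee_rot: [0.82, 0.572, -0.0, -0.0]
force: [-0.3, -0.8, -2.3]
grip_width: 10.9
```

Run:
```python
from h import *
plan((584.4,-266,285),-20.2)
```

```text
t 14.42 pos [ 584.2 -266.2  165.5] F [-0.3 -0.8 -2.3] w 10.9 offset [ 0.002  0.    -1.195] twist [-0.0002  0.0002 -0.0004]
```

Weight is on the gripper (−2.3 N vertical). Lifting well above the glass.

>>> servo_tool:
  series:
    - {"offset": [0,0,-0.18],"twist": [0,0,0],"fingers": 1}
    - {"offset": [0,0,-0.36],"twist": [0,0,0],"fingers": 1}
    - {"offset": [0,0,-0.54],"twist": [0,0,0],"fingers": 1}
    - {"offset": [0,0,-0.72],"twist": [0,0,0],"fingers": 1}
    - {"offset": [0,0,-0.9],"twist": [0,0,0],"fingers": 1}

```text
time_s: 14.83
position: [584.2, -266.1, 256.6]
ee_rot: [0.82, 0.572, -0.0, -0.0]
force: [0.8, 0.2, -1.8]
grip_width: 11.0
```

>>> servo_tool:
  series:
    - {"offset": [0,0,-0.1],"twist": [0,0,0],"fingers": 1}
    - {"offset": [0,0,-0.2],"twist": [0,0,0],"fingers": 1}
    - {"offset": [0,0,-0.3],"twist": [0,0,0],"fingers": 1}
    - {"offset": [0,0,-0.3],"twist": [0,0,0],"fingers": 1}
    - {"offset": [0,0,-0.3],"twist": [0,0,0],"fingers": 1}

```text
time_s: 15.25
position: [584.3, -266.1, 286.7]
ee_rot: [0.82, 0.572, -0.0, 0.0]
force: [0.4, -0.4, -1.1]
grip_width: 11.0
```

Run:
```python
from h import *
from cov import cover
plan((576.5,246.5,300),-7)
for n in ['wrist','scene','top']:
    p=capture(n); cv2.imwrite(f'pics/{n}9.png',p['image']); np.savez(f'{n}9.npz',**{k:p[k] for k in ['image','depth','camera_matrix','rvec','tvec']})
```

```text
t 15.25 pos [ 584.3 -266.1  286.7] F [ 0.4 -0.4 -1.1] w 11.0 offset [ 4.783 -1.846 -0.135] twist [-0.      0.0003 -0.147 ]
```

View pics/wrist9.png

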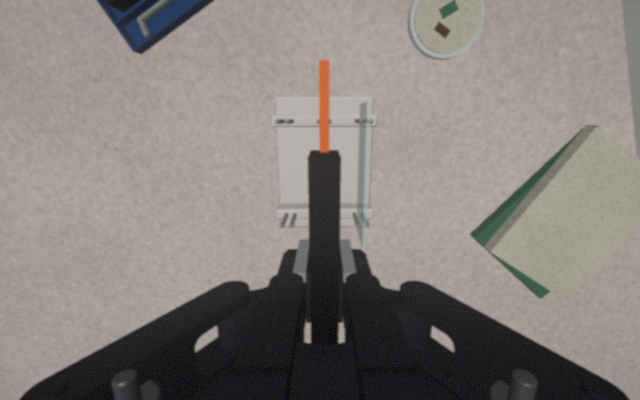

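View pics/scene9.png

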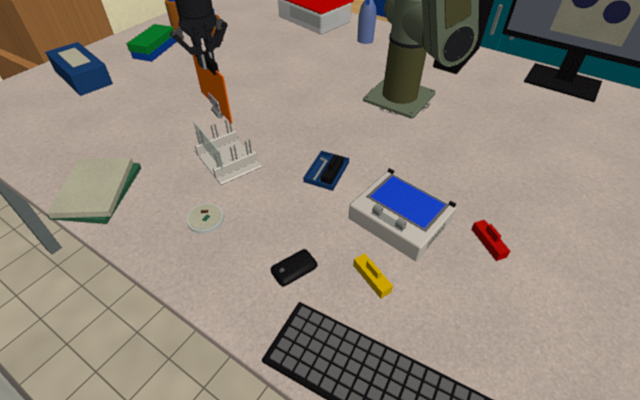

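The cover hangs upright in the gripper, clear of the rack. In the scene view the box's bare hinge knuckles are at (377,210) and (401,224). I'll fit the hinge from the stored depth views.

```bash
cat > hinge.py <<'E'
from h import *
from scipy.optimize import least_squares
def hinge(p,yaw=-6.95,c=(576.5,247),lo=64,box=None):
    C=cloud(p).copy(); ok=p['depth']>0
    if box is not None:
        b=np.zeros(ok.shape,bool); b[box[1]:box[3],box[0]:box[2]]=1; ok&=b
    y=np.radians(yaw); ex=np.array([np.cos(y),np.sin(y)]); ey=np.array([-np.sin(y),np.cos(y)])
    L=np.dstack([(C[...,:2]-np.array(c))@ex,(C[...,:2]-np.array(c))@ey,C[...,2]])
    m=ok&(abs(L[...,0])<14)&(abs(L[...,1])<50)&(L[...,2]>lo)&(L[...,2]<90)
    P=L[m]; P=P[(abs(P[:,1])>15)]
    top=L[ok&(abs(L[...,0])<22)&(abs(L[...,1])<90)&(L[...,2]>45)&(L[...,2]<62)]
    print(len(P),'top z',np.round(np.median(top[:,2]),1))
    for s in (-1,1):
        Q=P[P[:,1]*s>0]; print(s,len(Q),'y',np.round(np.percentile(Q[:,1],[1,3,97,99]),1),'z',np.round(np.percentile(Q[:,2],[50,98]),1),'x',np.round(np.percentile(Q[:,0],[2,98]),1))
    # axis fit with r=9 using core y
    Q=P[(abs(P[:,1])>24)&(abs(P[:,1])<40)]
    f=lambda v:(np.hypot(Q[:,0]-v[0]-v[2]*Q[:,1],Q[:,2]-v[1])-9)
    r=least_squares(f,[0,71,0],loss='soft_l1',f_scale=1); print('x0',round(r.x[0],2),'zaxis',round(r.x[1],2),'slope deg',round(np.degrees(r.x[2]),2),'rms',np.sqrt(np.mean(f(r.x)**2)))
    o=np.array(c)+ex*r.x[0]; print('axis mid world',np.round(o,1))
if __name__=='__main__':
    for n in ['w4','w6','top9','scene9','top1','scene1']: print('==',n); hinge(dict(np.load(n+'.npz')))
E
python3 hinge.py
```

```text
== w4
2099 top z 57.8
-1 1256 y [-41.8 -41.5 -22.5 -21.8] z [77.3 80.3] x [-8.1  8.6]
1 843 y [21.7 21.9 30.8 32. ] z [73.1 80.1] x [-8.2  8.6]
x0 0.13 zaxis 70.94 slope deg -0.02 rms 1.9383629831796505
axis mid world [576.6 247. ]
== w6
1294 top z 57.9
-1 689 y [-41.9 -41.6 -22.7 -21.8] z [77.4 80.3] x [-8.3  8.5]
1 605 y [21.5 21.9 40.7 41.8] z [76.5 80.4] x [-8.4  6.8]
x0 0.43 zaxis 70.9 slope deg 0.2 rms 1.7277480807464352
axis mid world [576.9 246.9]
== top9
148 top z 57.9
-1 70 y [-41.7 -41.6 -23.1 -22.4] z [77.6 81.5] x [-9.6  7.3]
1 78 y [21.8 22.  41.4 41.9] z [77.3 82. ] x [-9.8  7.2]
x0 -1.06 zaxis 70.57 slope deg 0.19 rms 1.3662636079422816
axis mid world [575.5 247.1]
== scene9
153 top z 56.6
-1 73 y [-38.6 -38.3 -19.8 -19.6] z [75.6 80. ] x [-5.8  9.7]
1 80 y [25.2 25.3 43.6 43.7] z [75.5 80.1] x [-5.7  9.8]
x0 0.04 zaxis 69.9 slope deg -0.19 rms 1.2857736649797615
axis mid world [576.5 247. ]
== top1
150 top z 57.7
-1 72 y [-42.2 -41.9 -23.4 -22.6] z [76.9 81.6] x [-9.6  7.3]
1 78 y [21.7 21.7 41.4 42.3] z [76.9 81.1] x [-9.8  7.2]
x0 -1.25 zaxis 70.29 slope deg 0.1 rms 1.2882386474879535
axis mid world [575.3 247.2]
== scene1
151 top z 56.5
-1 73 y [-38.7 -38.6 -19.8 -19.7] z [75.  79.2] x [-6.2  9.1]
1 78 y [24.5 24.8 44.1 44.5] z [75.8 79. ] x [-6.   9.5]
x0 -0.2 zaxis 69.53 slope deg 0.25 rms 1.0218673985387656
axis mid world [576.3 247. ]
```

The hinge axis mid is at about (576.7, 246.9, 71), yaw −7°; the wrist views agree within 0.5 mm. Carrying the cover over.

>>> servo_tool:
  series:
    - {"offset": [0.15,-0.06,0],"twist": [0,0,0],"fingers": 1}
    - {"offset": [0.35,-0.13,0],"twist": [0,0,-0.01],"fingers": 1}
    - {"offset": [0.55,-0.21,0],"twist": [0,0,-0.02],"fingers": 1}
    - {"offset": [0.75,-0.29,0],"twist": [0,0,-0.03],"fingers": 1}
    - {"offset": [0.95,-0.37,0],"twist": [0,0,-0.03],"fingers": 1}

```text
time_s: 15.82
position: [581.0, -161.7, 284.0]
ee_rot: [0.806, 0.591, -0.001, -0.003]
force: [-0.4, 0.2, -1.3]
grip_width: 11.5
```

>>> servo_tool:
  series:
    - {"offset": [0.2,-0.07,0],"twist": [0,0,0],"fingers": 1}
    - {"offset": [0.4,-0.14,0],"twist": [0,0,-0.01],"fingers": 1}
    - {"offset": [0.6,-0.2,0],"twist": [0,0,-0.02],"fingers": 1}
    - {"offset": [0.8,-0.27,0],"twist": [0,0,-0.03],"fingers": 1}
    - {"offset": [1,-0.34,0],"twist": [0,0,-0.04],"fingers": 1}

```text
time_s: 16.23
position: [577.8, -54.0, 283.4]
ee_rot: [0.787, 0.617, -0.001, -0.003]
force: [0.3, 0.2, -2.8]
grip_width: 11.2
```

>>> servo_tool:
  series:
    - {"offset": [0.2,-0.05,0],"twist": [0,0,0],"fingers": 1}
    - {"offset": [0.4,-0.1,0],"twist": [0,0,-0.01],"fingers": 1}
    - {"offset": [0.6,-0.16,0],"twist": [0,0,-0.02],"fingers": 1}
    - {"offset": [0.8,-0.21,0],"twist": [0,0,-0.03],"fingers": 1}
    - {"offset": [1,-0.27,0],"twist": [0,0,-0.04],"fingers": 1}

```text
time_s: 16.65
position: [574.4, 51.5, 282.8]
ee_rot: [0.767, 0.642, -0.002, -0.004]
force: [1.1, -1.3, -2.0]
grip_width: 10.9
```

Run:
```python
from h import *
plan((576.7,246.9,260),-6.95)
```

```text
t 16.65 pos [574.4  51.5 282.8] F [ 1.1 -1.3 -2. ] w 10.9 offset [ 1.927 -0.32   0.236] twist [-0.0056 -0.0019 -0.0356]
```

>>> servo_tool:
  series:
    - {"offset": [0.2,-0.03,0],"twist": [-0.002,0,-0.01],"fingers": 1}
    - {"offset": [0.4,-0.06,0],"twist": [-0.004,0,-0.02],"fingers": 1}
    - {"offset": [0.6,-0.1,0],"twist": [-0.005,-0.001,-0.03],"fingers": 1}
    - {"offset": [0.8,-0.13,0],"twist": [-0.005,-0.002,-0.035],"fingers": 1}
    - {"offset": [0.95,-0.16,0],"twist": [-0.005,-0.002,-0.035],"fingers": 1}

```text
time_s: 17.07
position: [574.2, 150.3, 282.3]
ee_rot: [0.748, 0.663, -0.001, -0.001]
force: [0.1, -0.2, -2.6]
grip_width: 10.9
```

Run:
```python
from h import *
from hinge import hinge
plan((576.7,246.9,260),-6.95)
p=capture('wrist'); cv2.imwrite('pics/w10.png',p['image']); np.savez('w10.npz',**{k:p[k] for k in ['image','depth','camera_matrix','rvec','tvec']}); hinge(p)
```

```text
t 17.07 pos [574.2 150.3 282.3] F [ 0.1 -0.2 -2.6] w 10.9 offset [ 0.961 -0.09   0.224] twist [-0.0019 -0.0003  0.0005]
537 top z 57.7
-1 205 y [-39.9 -39.8 -20.9 -20.9] z [78.6 80.4] x [-7.5  3.7]
1 332 y [23.1 23.3 42.4 42.6] z [78.2 80.7] x [-7.8  9. ]
x0 0.72 zaxis 70.5 slope deg -0.13 rms 0.6327743355355279
axis mid world [577.2 246.9]
```

View pics/w10.png

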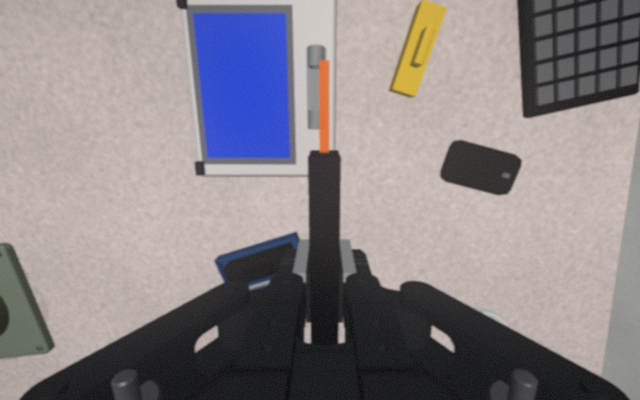

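Knuckles at (316,55) and (316,120); the plate edge at column 324. Continuing on and stopping above the hinge.

>>> servo_tool:
  series:
    - {"offset": [0.2,-0.02,0],"twist": [-0.002,0,0],"fingers": 1}
    - {"offset": [0.4,-0.05,0],"twist": [-0.002,0,0],"fingers": 1}
    - {"offset": [0.6,-0.08,0],"twist": [-0.002,0,0],"fingers": 1}
    - {"offset": [0.8,-0.09,0],"twist": [-0.002,0,0],"fingers": 1}
    - {"offset": [0.96,-0.09,0],"twist": [-0.002,0,0],"fingers": 1}

```text
time_s: 17.53
position: [575.1, 251.2, 281.8]
ee_rot: [0.747, 0.664, 0.0, -0.002]
force: [-1.0, 0.9, -1.6]
grip_width: 11.0
```

>>> servo_tool:
  series:
    - {"offset": [0,0,0.05],"twist": [0,0,0],"fingers": 1}
    - {"offset": [0,0,0.1],"twist": [0,0,0],"fingers": 1}
    - {"offset": [0,0,0.2],"twist": [0,0,0],"fingers": 1}
    - {"offset": [0,0,0.28],"twist": [0,0,0],"fingers": 1}
    - {"offset": [0,0,0.28],"twist": [0,0,0],"fingers": 1}

```text
time_s: 17.95
position: [573.4, 249.8, 250.2]
ee_rot: [0.748, 0.664, -0.002, -0.003]
force: [-0.2, -0.5, -2.4]
grip_width: 11.2
```

Run:
```python
from h import *
from hinge import hinge
from cov import cover
plan((577,247.3,250),-6.95)
for n in ['wrist','scene','top']:
    p=capture(n); cv2.imwrite(f'pics/{n}11.png',p['image']); np.savez(f'{n}11.npz',**{k:p[k] for k in ['image','depth','camera_matrix','rvec','tvec']})
    try: hinge(p)
    except Exception as e: print(e)
a=cv2.imread('pics/scene11.png')[100:280,300:500]; cv2.imwrite('pics/scene11z.png',cv2.resize(a,None,fx=3.3,fy=3.3,interpolation=cv2.INTER_CUBIC))
plan((577,247.3,250),-6.95)
```

```text
t 17.95 pos [573.4 249.8 250.2] F [-0.2 -0.5 -2.4] w 11.2 offset [-0.02   0.039  0.002] twist [-0.005  -0.0003  0.0017]
46 top z 57.6
index -1 is out of bounds for axis 0 with size 0
151 top z 56.6
-1 71 y [-39.4 -38.1 -20.1 -19.9] z [75.7 80.4] x [-6.1  9.6]
1 80 y [24.5 24.8 43.8 44.2] z [75.8 79.9] x [-6.4  9.6]
x0 0.04 zaxis 69.68 slope deg -0.02 rms 1.0904363956064425
axis mid world [576.5 247. ]
56 top z 57.7
-1 49 y [-41.6 -41.5 -22.8 -22.4] z [77.3 80.7] x [-9.9  7.4]
1 7 y [21.9 22.1 34.3 34.7] z [73.  75.4] x [5.6 7.5]
x0 -1.55 zaxis 71.1 slope deg -0.05 rms 1.2463713608426261
axis mid world [575.  247.2]
t 18.1 pos [575.  250.5 253.5] F [ 0.4  0.3 -1.8] w 11.2 offset [-0.03   0.023  0.035] twist [-0.0018 -0.0018  0.0019]
```

View pics/wrist11.png

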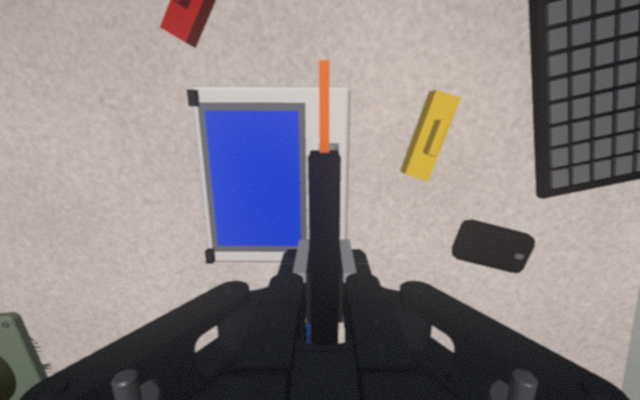

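View pics/scene11z.png

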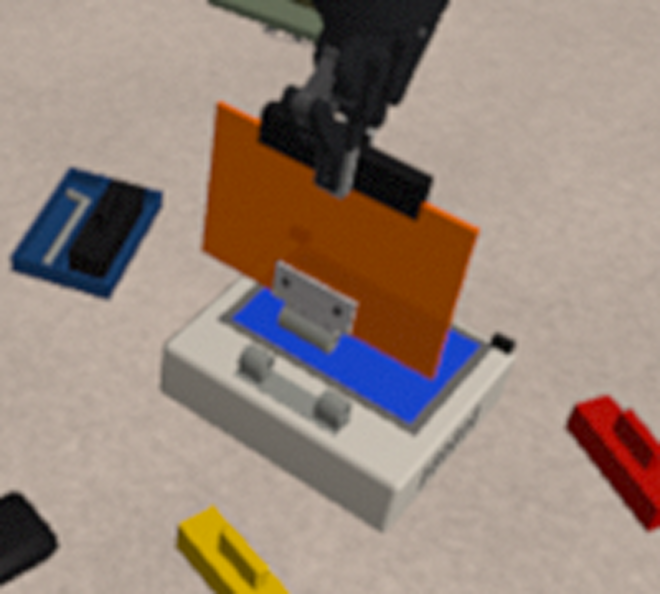

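The scene view shows the cover upright with its knuckle at (310,330), and the fixed knuckles at (256,362) and (333,408) in front of and below it. I'll measure cover against hinge in the same picture so that camera bias cancels.

```bash
cat > rel.py <<'E'
from h import *
from hinge import hinge
YAW=-6.95; c0=np.array([576.5,247.])
def loc(C):
    y=np.radians(YAW); ex=np.array([np.cos(y),np.sin(y)]); ey=np.array([-np.sin(y),np.cos(y)])
    return np.dstack([(C[...,:2]-c0)@ex,(C[...,:2]-c0)@ey,C[...,2]])
def rel(p,zc):
    """zc approx cover origin z"""
    L=loc(cloud(p)); ok=p['depth']>0
    hsv=cv2.cvtColor(p['image'],cv2.COLOR_BGR2HSV).astype(int); H,S,V=hsv[...,0],hsv[...,1],hsv[...,2]
    near=ok&(abs(L[...,0])<40)&(abs(L[...,1])<120)
    A=L[near&(H<20)&(S>150)&(V>50)&(L[...,2]>zc)]
    M=A.copy()
    for i in range(4):
        B=np.c_[M[:,1],M[:,2]-zc,np.ones(len(M))]; k=np.linalg.lstsq(B,M[:,0],rcond=None)[0]; M=M[abs(B@k-M[:,0])<3] if i==3 else M[abs(B@k-M[:,0])<4]
    print('plate n',len(M),'face x at origin',round(k[2],2),'yaw err deg',round(-np.degrees(np.arctan(k[0])),2),'tilt deg',round(np.degrees(np.arctan(k[1])),2))
    mid=M[(M[:,2]>zc+50)&(M[:,2]<zc+110)]
    print('plate y edges',np.round(np.percentile(mid[:,1],[.5,1,99,99.5]),1),'mid',round(np.percentile(mid[:,1],[.7,99.3]).mean(),2),'z',np.round(np.percentile(M[:,2],[.5,99.5]),1))
    # metal parts of cover: gray, x near plate
    G=L[near&(S<60)&(abs(L[...,0]-k[2])<14)&(abs(L[...,1])<45)&(L[...,2]>zc-14)&(L[...,2]<zc+45)]
    if len(G)>20:
        print('metal',len(G),'y',np.round(np.percentile(G[:,1],[1,99]),1),'z',np.round(np.percentile(G[:,2],[1,99]),1))
        K=G[abs(G[:,2]-zc)<10]
        if len(K)>5: print('knuckle',len(K),'y',np.round(np.percentile(K[:,1],[1,5,95,99]),1),'x',np.round(np.percentile(K[:,0],[2,98]),1),'z',np.round(np.percentile(K[:,2],[2,98]),1))
    D=L[near&(V<60)&(S<150)&(L[...,2]>zc+125)&(L[...,2]<zc+162)]
    if len(D): print('strip y',np.round(np.percentile(D[:,1],[1,99]),1),'ztop',np.round(np.percentile(D[:,2],[90,98]),1))
if __name__=='__main__':
    import sys
    s=robot.get_state()
    for n in ['scene']:
        p=capture(n); np.savez(sys.argv[1]+'.npz',**{k:p[k] for k in ['image','depth','camera_matrix','rvec','tvec']}); cv2.imwrite(f'pics/{sys.argv[1]}.png',p['image'])
        rel(p,s['position'][2]-127); hinge(p)
    plan((577,247.3,250),-6.95)
E
python3 rel.py s12
```

```text
plate n 3097 face x at origin -0.19 yaw err deg 0.25 tilt deg 0.26
plate y edges [-85.7 -84.7  91.   91.5] mid 2.96 z [145.3 267.9]
metal 376 y [-25.2  31.1] z [124.3 170.6]
knuckle 105 y [-15.4 -13.9  22.1  23.5] x [-1.7  7.5] z [124.  135.7]
strip y [-50.3  57.3] ztop [283.7 285. ]
144 top z 56.5
-1 71 y [-39.  -38.5 -19.8 -19.4] z [75.7 80. ] x [-7.4  9.7]
1 73 y [24.5 25.8 43.7 44. ] z [75.2 80.2] x [-6.6  9.5]
x0 0.13 zaxis 69.69 slope deg -0.62 rms 1.2793907674030087
axis mid world [576.6 247. ]
t 18.15 pos [575.3 250.8 254.1] F [-0.5  0.1 -1.9] w 10.5 offset [-0.033  0.021  0.041] twist [-0.0011 -0.0021  0.002 ]
```

```bash
python3 -c "
from h import *
plan((577.2,248.4,230),-6.95)"
```

```text
t 18.15 pos [575.3 250.8 254.1] F [-0.5  0.1 -1.9] w 10.5 offset [-0.022  0.022  0.241] twist [-0.0011 -0.0021  0.002 ]
```

>>> servo_tool:
  series:
    - {"offset": [-0.02,0.02,0.06],"twist": [-0.001,-0.002,0.002],"fingers": 1}
    - {"offset": [-0.02,0.02,0.12],"twist": [-0.001,-0.002,0.002],"fingers": 1}
    - {"offset": [-0.02,0.02,0.18],"twist": [-0.001,-0.002,0.002],"fingers": 1}
    - {"offset": [-0.02,0.02,0.24],"twist": [-0.001,-0.002,0.002],"fingers": 1}
    - {"offset": [-0.02,0.02,0.24],"twist": [-0.001,-0.002,0.002],"fingers": 1}

```text
time_s: 18.57
position: [575.8, 248.3, 227.7]
ee_rot: [0.749, 0.663, -0.002, -0.001]
force: [0.2, -0.2, -2.1]
grip_width: 11.0
```

>>> servo_tool:
  series:
    - {"offset": [-0.005,0,0],"twist": [0,0,0],"fingers": 1}
    - {"offset": [-0.005,0,0],"twist": [0,0,0],"fingers": 1}
    - {"offset": [-0.005,0,0],"twist": [0,0,0],"fingers": 1}
    - {"offset": [-0.005,0,0],"twist": [0,0,0],"fingers": 1}
    - {"offset": [-0.005,0,0],"twist": [0,0,0],"fingers": 1}

```text
time_s: 18.98
position: [576.0, 247.9, 228.1]
ee_rot: [0.749, 0.663, -0.001, -0.001]
force: [-1.0, -0.6, -2.4]
grip_width: 11.3
```

```bash
python3 rel.py s13
python3 - <<'E'
from h import *
plan((577.2,248.4,230),-6.95)
a=cv2.imread('pics/s13.png')[165:265,340:460]; cv2.imwrite('pics/s13z.png',cv2.resize(a,None,fx=6,fy=6,interpolation=cv2.INTER_CUBIC))
E
```

```text
plate n 2852 face x at origin 1.13 yaw err deg 0.1 tilt deg 0.2
plate y edges [-88.6 -87.3  87.9  88.5] mid 0.12 z [120.2 242.4]
metal 369 y [-27.5  28.4] z [ 94.9 145. ]
knuckle 119 y [-19.3 -16.5  20.   20.6] x [-0.1  9. ] z [ 94.5 110.9]
strip y [-52.7  55.1] ztop [258.4 259.8]
151 top z 56.5
-1 74 y [-39.  -38.6 -19.4 -19.2] z [75.3 80. ] x [-5.9 10.1]
1 77 y [24.9 25.3 43.9 44. ] z [75.4 79.9] x [-5.5  9.7]
x0 -0.03 zaxis 69.29 slope deg -0.13 rms 1.4006961026689209
axis mid world [576.5 247. ]
t 19.03 pos [576.  247.9 228.1] F [-0.4 -0.8 -2.1] w 10.9 offset [-0.005  0.01  -0.219] twist [-0.002   0.0006 -0.    ]
t 19.03 pos [576.  247.9 228.1] F [-0.4 -0.8 -2.1] w 10.9 offset [ 0.007  0.011 -0.019] twist [-0.002   0.0006 -0.    ]
```

View pics/s13z.png

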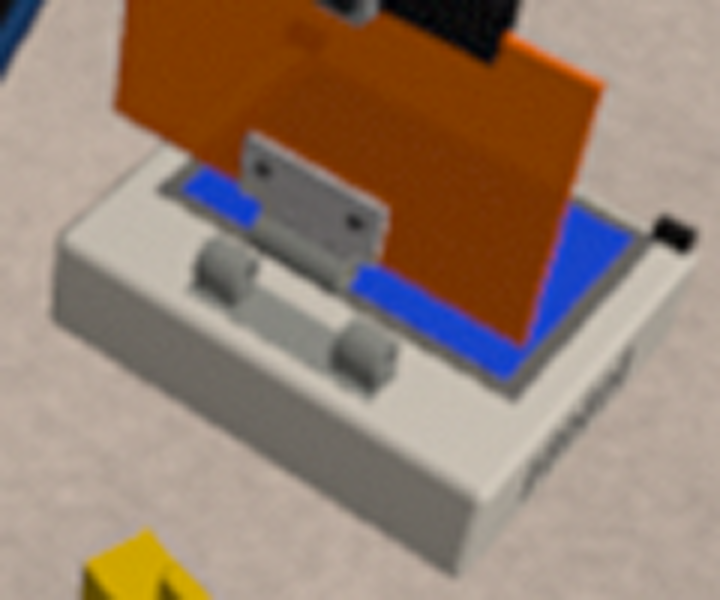

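Same-picture measures put the cover x within 1 mm of the hinge, but y disagrees between the cameras (0.8 to 2.9 mm). I'll enter at a middle value of 1.8 mm, watch the force, then centre by touch.

```bash
python3 -c "
from h import *
plan((577.1,248.75,219),-6.95)"
```

```text
t 19.03 pos [576.  247.9 228.1] F [-0.4 -0.8 -2.1] w 10.9 offset [0.01  0.01  0.091] twist [-0.002   0.0006 -0.    ]
```

>>> servo_tool:
  series:
    - {"offset": [0.01,0.01,0.02],"twist": [-0.002,0.0005,0],"fingers": 1}
    - {"offset": [0.01,0.01,0.05],"twist": [-0.002,0.0005,0],"fingers": 1}
    - {"offset": [0.01,0.01,0.08],"twist": [-0.002,0.0005,0],"fingers": 1}
    - {"offset": [0.01,0.01,0.08],"twist": [-0.002,0.0005,0],"fingers": 1}
    - {"offset": [0.01,0.01,0.08],"twist": [-0.002,0.0005,0],"fingers": 1}

```text
time_s: 19.45
position: [576.7, 248.7, 219.4]
ee_rot: [0.749, 0.663, -0.001, -0.0]
force: [-0.1, 0.5, -2.5]
grip_width: 11.0
```

```bash
python3 rel.py s14
python3 - <<'E'
from h import *
plan((577.1,248.75,219),-6.95)
a=cv2.imread('pics/s14.png')[165:265,340:460]; cv2.imwrite('pics/s14z.png',cv2.resize(a,None,fx=6,fy=6,interpolation=cv2.INTER_CUBIC))
E
```

```text
plate n 2799 face x at origin 1.94 yaw err deg 0.11 tilt deg 0.11
plate y edges [-87.6 -86.6  88.5  89.2] mid 0.95 z [110.8 234. ]
metal 386 y [-29.5  35.6] z [ 78.6 136.6]
knuckle 120 y [-17.6 -15.8  20.9  21.7] x [-2.6 10.4] z [ 86.3 102.1]
strip y [-51.8  56. ] ztop [249.7 250.9]
158 top z 56.6
-1 70 y [-39.1 -38.7 -19.8 -18.5] z [75.3 80. ] x [-6.   9.9]
1 88 y [17.4 20.2 43.6 43.8] z [75.6 87.8] x [-5.9  9.6]
x0 0.01 zaxis 69.38 slope deg -0.12 rms 1.1420003429748369
axis mid world [576.5 247. ]
t 19.5 pos [576.9 248.7 219.7] F [ 0.7  0.3 -1.8] w 11.3 offset [-0.014  0.003 -0.303] twist [-0.0004  0.0003  0.    ]
t 19.5 pos [576.9 248.7 219.7] F [ 0.7  0.3 -1.8] w 11.3 offset [0.001 0.002 0.007] twist [-0.0004  0.0003  0.    ]
```

View pics/s14z.png

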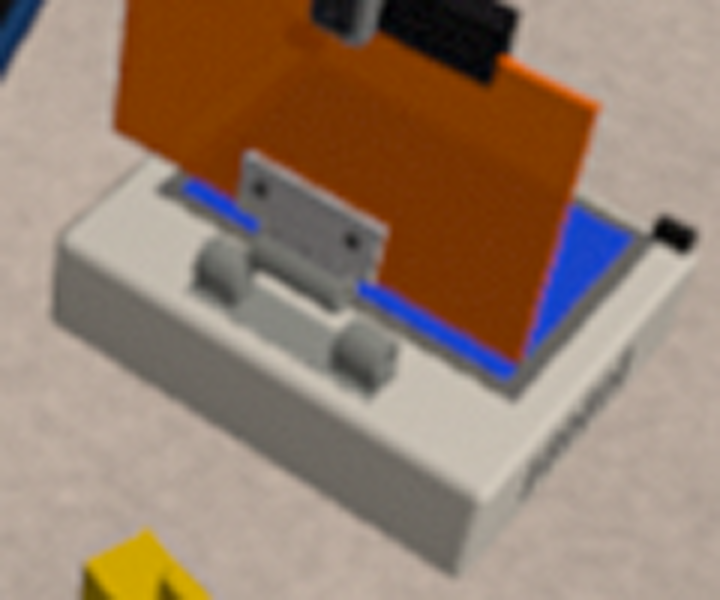

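>>> servo_tool:
  series:
    - {"offset": [0,0,0.01],"twist": [0,0,0],"fingers": 1}
    - {"offset": [0,0,0.02],"twist": [0,0,0],"fingers": 1}
    - {"offset": [0,0,0.03],"twist": [0,0,0],"fingers": 1}
    - {"offset": [0,0,0.04],"twist": [0,0,0],"fingers": 1}
    - {"offset": [0,0,0.05],"twist": [0,0,0],"fingers": 1}

```text
time_s: 19.92
position: [576.9, 248.7, 214.6]
ee_rot: [0.749, 0.663, -0.0, -0.0]
force: [-0.3, -0.3, -1.5]
grip_width: 11.3
```

>>> servo_tool:
  series:
    - {"offset": [0,0,0.005],"twist": [0,0,0],"fingers": 1}
    - {"offset": [0,0,0.01],"twist": [0,0,0],"fingers": 1}
    - {"offset": [0,0,0.015],"twist": [0,0,0],"fingers": 1}
    - {"offset": [0,0,0.02],"twist": [0,0,0],"fingers": 1}
    - {"offset": [0,0,0.02],"twist": [0,0,0],"fingers": 1}

```text
time_s: 20.33
position: [576.8, 248.7, 212.5]
ee_rot: [0.749, 0.663, -0.0, -0.0]
force: [-0.4, 0.2, -1.8]
grip_width: 11.1
```

>>> servo_tool:
  series:
    - {"offset": [0,0,0.01],"twist": [0,0,0],"fingers": 1}
    - {"offset": [0,0,0.02],"twist": [0,0,0],"fingers": 1}
    - {"offset": [0,0,0.03],"twist": [0,0,0],"fingers": 1}
    - {"offset": [0,0,0.04],"twist": [0,0,0],"fingers": 1}
    - {"offset": [0,0,0.05],"twist": [0,0,0],"fingers": 1}

```text
time_s: 20.75
position: [576.8, 248.7, 207.4]
ee_rot: [0.749, 0.663, -0.0, -0.0]
force: [0.1, -0.4, -2.6]
grip_width: 11.2
```

>>> servo_tool:
  series:
    - {"offset": [0,0,0.01],"twist": [0,0,0],"fingers": 1}
    - {"offset": [0,0,0.02],"twist": [0,0,0],"fingers": 1}
    - {"offset": [0,0,0.03],"twist": [0,0,0],"fingers": 1}
    - {"offset": [0,0,0.03],"twist": [0,0,0],"fingers": 1}
    - {"offset": [0,0,0.03],"twist": [0,0,0],"fingers": 1}

```text
time_s: 21.17
position: [576.8, 248.7, 204.3]
ee_rot: [0.749, 0.663, -0.001, -0.0]
force: [0.2, 0.9, -2.4]
grip_width: 11.4
```

```bash
python3 rel.py s15
python3 - <<'E'
from h import *
plan((577.1,248.75,198),-6.95)
a=cv2.imread('pics/s15.png')[165:265,340:460]; cv2.imwrite('pics/s15z.png',cv2.resize(a,None,fx=6,fy=6,interpolation=cv2.INTER_CUBIC))
E
```

```text
plate n 2705 face x at origin 1.96 yaw err deg 0.09 tilt deg 0.17
plate y edges [-87.1 -86.3  88.4  89.2] mid 1.01 z [ 95.2 218.5]
metal 512 y [-37.5  43.4] z [ 64.3 121.1]
knuckle 245 y [-38.2 -34.8  42.2  43.6] x [-5.4 10.2] z [68.1 86.2]
strip y [-52.2  56.3] ztop [234.3 235.5]
188 top z 56.6
-1 75 y [-38.5 -38.2 -15.8 -15.3] z [76.9 86. ] x [-4.1  9.8]
1 113 y [16.3 16.9 43.6 43.9] z [75.8 87.6] x [-6.2  9.3]
x0 -0.01 zaxis 69.72 slope deg -0.74 rms 1.643568064754446
axis mid world [576.5 247. ]
t 21.22 pos [576.8 248.7 204.4] F [ 0.2 -0.6 -1.6] w 11.2 offset [-0.014  0.003 -0.456] twist [-0.0005  0.0004  0.    ]
t 21.22 pos [576.8 248.7 204.4] F [ 0.2 -0.6 -1.6] w 11.2 offset [0.001 0.003 0.064] twist [-0.0005  0.0004  0.    ]
```

View pics/s15z.png

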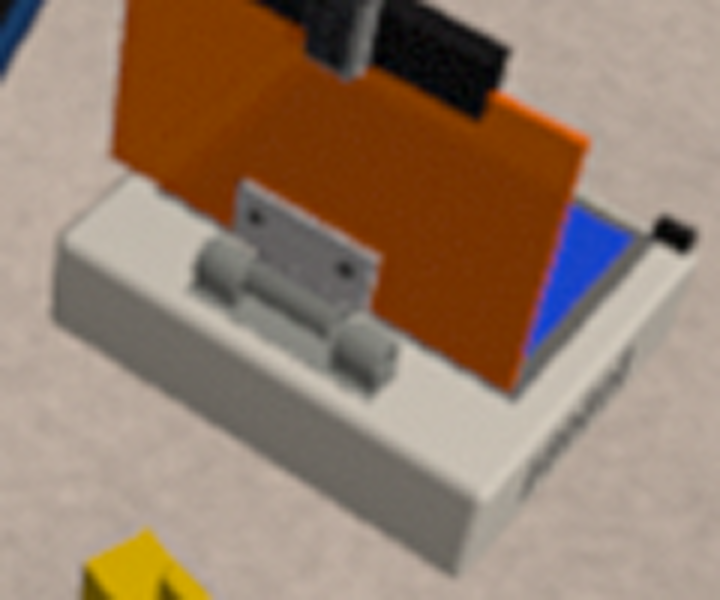

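The knuckle is down between the fixed knuckles at (290,300) with no contact force. Lowering to height, then probing y for centring.

>>> servo_tool:
  series:
    - {"offset": [0,0,0.015],"twist": [0,0,0],"fingers": 1}
    - {"offset": [0,0,0.03],"twist": [0,0,0],"fingers": 1}
    - {"offset": [0,0,0.045],"twist": [0,0,0],"fingers": 1}
    - {"offset": [0,0,0.055],"twist": [0,0,0],"fingers": 1}
    - {"offset": [0,0,0.055],"twist": [0,0,0],"fingers": 1}

```text
time_s: 21.63
position: [576.5, 248.6, 198.3]
ee_rot: [0.749, 0.663, -0.001, -0.0]
force: [-0.4, 0.1, -1.4]
grip_width: 11.3
```

>>> servo_tool:
  series:
    - {"offset": [0.005,0,0],"twist": [0,0,0],"fingers": 1}
    - {"offset": [0.01,0,0],"twist": [0,0,0],"fingers": 1}
    - {"offset": [0.01,0,0],"twist": [0,0,0],"fingers": 1}
    - {"offset": [0.01,0,0],"twist": [0,0,0],"fingers": 1}
    - {"offset": [0.01,0,0],"twist": [0,0,0],"fingers": 1}

```text
time_s: 22.05
position: [576.7, 249.6, 198.4]
ee_rot: [0.749, 0.663, -0.001, -0.0]
force: [0.8, 0.3, -1.4]
grip_width: 11.2
```

>>> servo_tool:
  series:
    - {"offset": [0.004,0,0],"twist": [0,0,0],"fingers": 1}
    - {"offset": [0.006,0,0],"twist": [0,0,0],"fingers": 1}
    - {"offset": [0.006,0,0],"twist": [0,0,0],"fingers": 1}
    - {"offset": [0.006,0,0],"twist": [0,0,0],"fingers": 1}
    - {"offset": [0.006,0,0],"twist": [0,0,0],"fingers": 1}

```text
time_s: 22.47
position: [576.8, 250.2, 198.4]
ee_rot: [0.749, 0.663, -0.001, -0.0]
force: [-0.2, -0.5, -2.4]
grip_width: 11.1
```

>>> servo_tool:
  series:
    - {"offset": [0.004,0,0],"twist": [0,0,0],"fingers": 1}
    - {"offset": [0.006,0,0],"twist": [0,0,0],"fingers": 1}
    - {"offset": [0.006,0,0],"twist": [0,0,0],"fingers": 1}
    - {"offset": [0.006,0,0],"twist": [0,0,0],"fingers": 1}
    - {"offset": [0.006,0,0],"twist": [0,0,0],"fingers": 1}

```text
time_s: 22.88
position: [576.9, 250.8, 198.5]
ee_rot: [0.749, 0.663, -0.001, -0.0]
force: [0.5, 1.2, -1.6]
grip_width: 11.1
```

>>> servo_tool:
  series:
    - {"offset": [0.004,0,0],"twist": [0,0,0],"fingers": 1}
    - {"offset": [0.006,0,0],"twist": [0,0,0],"fingers": 1}
    - {"offset": [0.006,0,0],"twist": [0,0,0],"fingers": 1}
    - {"offset": [0.006,0,0],"twist": [0,0,0],"fingers": 1}
    - {"offset": [0.006,0,0],"twist": [0,0,0],"fingers": 1}

```text
time_s: 23.3
position: [576.9, 251.3, 198.5]
ee_rot: [0.749, 0.663, -0.001, -0.0]
force: [0.6, -0.6, -1.3]
grip_width: 11.3
```

```bash
python3 -c "
from h import *
plan((577.1,248.75,198),-6.95)"
```

```text
t 23.3 pos [576.9 251.3 198.5] F [ 0.6 -0.6 -1.3] w 11.3 offset [-0.025  0.005  0.005] twist [-0.0009  0.0007  0.    ]
```

```bash
python3 rel.py s16 | head -8
python3 - <<'E'
from h import *
a=cv2.imread('pics/s16.png')[165:265,340:460]; cv2.imwrite('pics/s16z.png',cv2.resize(a,None,fx=6,fy=6,interpolation=cv2.INTER_CUBIC))
E
```

```text
plate n 2668 face x at origin 1.79 yaw err deg 0.09 tilt deg 0.16
plate y edges [-85.1 -83.6  90.8  91.7] mid 3.53 z [ 89.8 212.9]
metal 577 y [-38.4  43.8] z [ 57.6 115.2]
knuckle 263 y [-38.2 -35.2  42.6  43.8] x [-4.2 10. ] z [62.8 80.5]
strip y [-49.1  58.5] ztop [228.5 229.6]
210 top z 56.5
-1 88 y [-48.5 -45.8 -15.6 -15.2] z [76.8 89.4] x [-4.   9.9]
1 122 y [15.2 16.3 44.1 47.2] z [76.9 89.2] x [-4.6  9.4]
```

View pics/s16z.png

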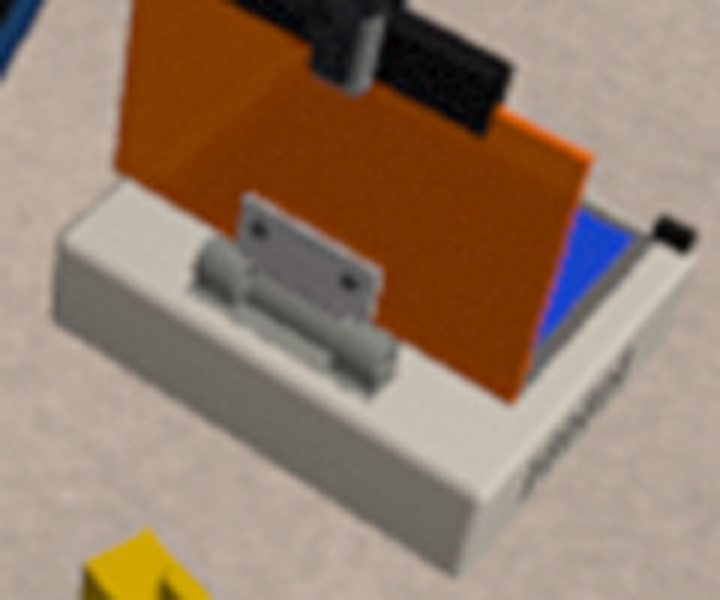

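>>> servo_tool:
  series:
    - {"offset": [0.004,0,0],"twist": [0,0,0],"fingers": 1}
    - {"offset": [0.006,0,0],"twist": [0,0,0],"fingers": 1}
    - {"offset": [0.006,0,0],"twist": [0,0,0],"fingers": 1}
    - {"offset": [0.006,0,0],"twist": [0,0,0],"fingers": 1}
    - {"offset": [0.006,0,0],"twist": [0,0,0],"fingers": 1}

```text
time_s: 23.77
position: [577.0, 251.6, 198.5]
ee_rot: [0.749, 0.663, -0.001, -0.0]
force: [-0.7, -1.7, -1.4]
grip_width: 11.1
```

```bash
python3 -c "
from h import *
s=robot.get_state(); print(s['force'],s['torque'],s['position'])"
```

```text
[-0.72922715 -1.70453089 -1.38853957] [-0.51683815  0.10865372  0.00854291] [576.98214949 251.58922643 198.48219324]
```

Contact begins around TCP y 251.4 (−1.7 N, 0.5 N·m). Now the other side.

>>> servo_tool:
  series:
    - {"offset": [-0.01,0,0],"twist": [0,0,0],"fingers": 1}
    - {"offset": [-0.02,0,0],"twist": [0,0,0],"fingers": 1}
    - {"offset": [-0.02,0,0],"twist": [0,0,0],"fingers": 1}
    - {"offset": [-0.02,0,0],"twist": [0,0,0],"fingers": 1}
    - {"offset": [-0.02,0,0],"twist": [0,0,0],"fingers": 1}

```text
time_s: 24.18
position: [576.7, 249.8, 198.5]
ee_rot: [0.749, 0.663, -0.001, -0.0]
force: [-0.8, 0.3, -2.7]
grip_width: 11.4
```

```bash
python3 -c "
from h import *
s=robot.get_state(); print(s['force'],s['torque'],s['position'])"
```

```text
[-0.79681204  0.32065397 -2.7255834 ] [-0.02996325 -0.01514659  0.03585855] [576.74420556 249.83996845 198.47889198]
```

>>> servo_tool:
  series:
    - {"offset": [-0.01,0,0],"twist": [0,0,0],"fingers": 1}
    - {"offset": [-0.015,0,0],"twist": [0,0,0],"fingers": 1}
    - {"offset": [-0.015,0,0],"twist": [0,0,0],"fingers": 1}
    - {"offset": [-0.015,0,0],"twist": [0,0,0],"fingers": 1}
    - {"offset": [-0.015,0,0],"twist": [0,0,0],"fingers": 1}

```text
time_s: 24.6
position: [576.5, 248.4, 198.5]
ee_rot: [0.749, 0.663, -0.001, -0.0]
force: [-0.1, -0.4, -1.9]
grip_width: 10.9
```

```bash
python3 -c "
from h import *
s=robot.get_state(); print(s['force'],s['torque'],s['position'])"
```

```text
[-0.11858214 -0.38272804 -1.94589168] [-0.02313457  0.02240694 -0.01815268] [576.54996852 248.39329056 198.48851375]
```

>>> servo_tool:
  series:
    - {"offset": [-0.005,0,0],"twist": [0,0,0],"fingers": 1}
    - {"offset": [-0.006,0,0],"twist": [0,0,0],"fingers": 1}
    - {"offset": [-0.006,0,0],"twist": [0,0,0],"fingers": 1}
    - {"offset": [-0.006,0,0],"twist": [0,0,0],"fingers": 1}
    - {"offset": [-0.006,0,0],"twist": [0,0,0],"fingers": 1}

```text
time_s: 25.02
position: [576.5, 247.8, 198.5]
ee_rot: [0.749, 0.663, -0.001, -0.0]
force: [0.3, -0.3, -1.8]
grip_width: 11.0
```

```bash
python3 -c "
from h import *
s=robot.get_state(); print(s['force'],s['torque'],s['position'])"
```

```text
[ 0.2656499  -0.32973547 -1.75034559] [-0.02067848  0.02303281  0.0124912 ] [576.50759345 247.79853198 198.51523497]
```

Free gap confirmed here; the torque about x is a clean contact signal. One or two more steps.

>>> servo_tool:
  series:
    - {"offset": [-0.005,0,0],"twist": [0,0,0],"fingers": 1}
    - {"offset": [-0.006,0,0],"twist": [0,0,0],"fingers": 1}
    - {"offset": [-0.006,0,0],"twist": [0,0,0],"fingers": 1}
    - {"offset": [-0.006,0,0],"twist": [0,0,0],"fingers": 1}
    - {"offset": [-0.006,0,0],"twist": [0,0,0],"fingers": 1}

```text
time_s: 25.43
position: [576.4, 247.2, 198.5]
ee_rot: [0.749, 0.663, -0.001, -0.0]
force: [0.3, 0.4, -2.4]
grip_width: 10.8
```

```bash
python3 -c "
from h import *
s=robot.get_state(); print(s['force'],s['torque'],s['position'])"
```

```text
[ 0.31019542  0.35522981 -2.35184256] [ 0.01734922  0.0025895  -0.00434665] [576.42199258 247.18848114 198.51296484]
```

>>> servo_tool:
  series:
    - {"offset": [-0.004,0,0],"twist": [0,0,0],"fingers": 1}
    - {"offset": [-0.004,0,0],"twist": [0,0,0],"fingers": 1}
    - {"offset": [-0.004,0,0],"twist": [0,0,0],"fingers": 1}
    - {"offset": [-0.004,0,0],"twist": [0,0,0],"fingers": 1}
    - {"offset": [-0.004,0,0],"twist": [0,0,0],"fingers": 1}

```text
time_s: 25.85
position: [576.4, 246.9, 198.5]
ee_rot: [0.749, 0.663, -0.001, -0.0]
force: [-0.6, 1.4, -2.6]
grip_width: 11.1
```

```bash
python3 -c "
from h import *
s=robot.get_state(); print(s['force'],s['torque'],s['position'])
plan((577.2,249.2,198.2),-6.95)"
```

```text
[-0.61178859  1.35838779 -2.56812778] [ 0.15900448 -0.01840942  0.02292662] [576.39718047 246.87874209 198.54738192]
t 25.85 pos [576.4 246.9 198.5] F [-0.6  1.4 -2.6] w 11.1 offset [0.024 0.005 0.003] twist [-0.0009  0.0006 -0.    ]
```

Contacts at y≈247.1 and 251.35, so the centre is y 249.2 (a 4.2 mm span against 4.0 expected). Centring there with x 577.0, z 198.0.

>>> servo_tool:
  series:
    - {"offset": [0.012,0.003,0],"twist": [-0.001,0.0005,0],"fingers": 1}
    - {"offset": [0.023,0.004,0.005],"twist": [-0.001,0.0005,0],"fingers": 1}
    - {"offset": [0.023,0.004,0.005],"twist": [-0.001,0.0005,0],"fingers": 1}
    - {"offset": [0.023,0.004,0.005],"twist": [-0.001,0.0005,0],"fingers": 1}
    - {"offset": [0.023,0.004,0.005],"twist": [-0.001,0.0005,0],"fingers": 1}

```text
time_s: 26.27
position: [577.0, 249.1, 198.0]
ee_rot: [0.749, 0.663, -0.0, 0.0]
force: [-0.9, -1.2, -1.9]
grip_width: 11.6
```

```bash
python3 rel.py s17
python3 - <<'E'
from h import *
plan((577.0,249.2,198),-6.95)
s=robot.get_state(); print(s['force'],s['torque'],s['qvel'])
for n in ['top','wrist']:
    q=capture(n); np.savez(n+'17.npz',**{k:q[k] for k in ['image','depth','camera_matrix','rvec','tvec']}); cv2.imwrite(f'pics/{n}17.png',q['image'])
a=cv2.imread('pics/s17.png')[140:265,300:460]; cv2.imwrite('pics/s17z.png',cv2.resize(a,None,fx=5,fy=4.8,interpolation=cv2.INTER_CUBIC))
E
```

```text
plate n 2654 face x at origin 2.23 yaw err deg 0.1 tilt deg 0.17
plate y edges [-87.1 -85.6  88.7  89.5] mid 1.19 z [ 89.8 212.4]
metal 600 y [-38.6  44.1] z [ 57.1 114.7]
knuckle 266 y [-38.3 -35.2  43.2  44.1] x [-3.9 10.1] z [61.9 80. ]
strip y [-51.3  55.7] ztop [228.  229.1]
209 top z 56.4
-1 86 y [-45.3 -42.6 -16.4 -15.4] z [76.4 89.7] x [-2.4  9.8]
1 123 y [15.7 17.1 44.1 44.9] z [76.2 89.4] x [-5.   9.2]
x0 -0.04 zaxis 70.17 slope deg -0.55 rms 3.43636382044921
axis mid world [576.5 247. ]
t 26.32 pos [577.1 249.1 198. ] F [ 0.6 -0.4 -2.1] w 11.1 offset [-0.018  0.002 -0.52 ] twist [ 0.0001  0.0001 -0.    ]
t 26.32 pos [577.1 249.1 198. ] F [ 0.6 -0.4 -2.1] w 11.1 offset [ 0.001 -0.001 -0.   ] twist [ 0.0001  0.0001 -0.    ]
[ 0.62080881 -0.37329573 -2.06338633] [0.04266605 0.03905908 0.01521231] [-7.99370297e-06  1.10889627e-03  8.40025439e-04 -2.90406243e-04
  3.28041789e-04 -2.18011355e-04]
```

View pics/s17z.png

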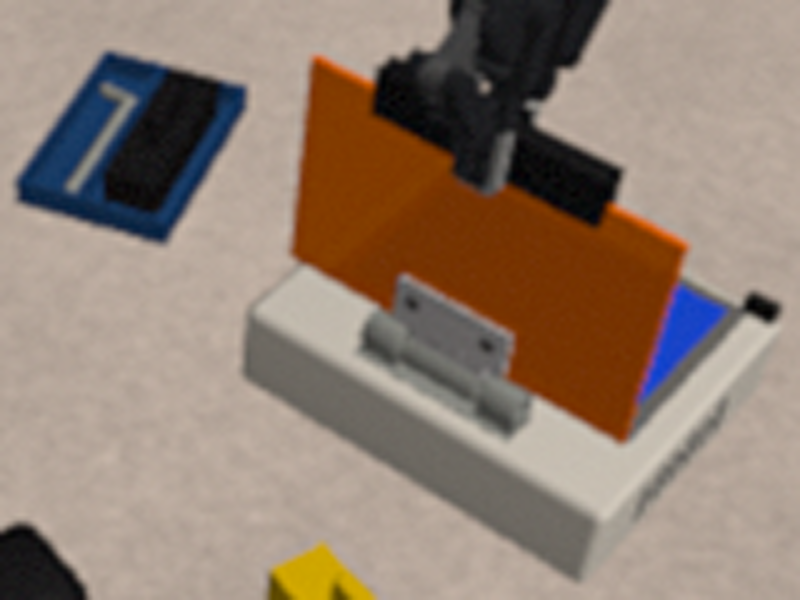

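View pics/wrist17.png

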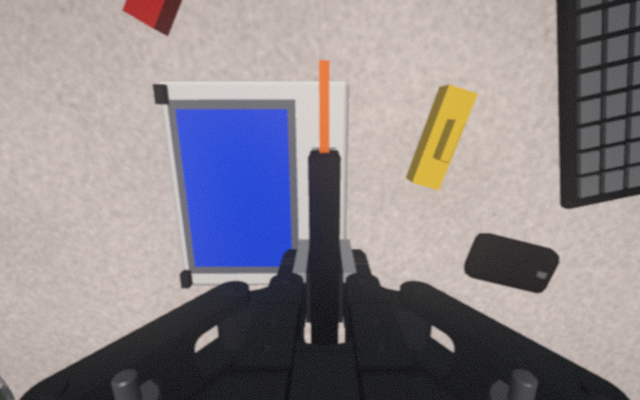

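The coaxial line-up looks right in the scene view (360–530, 315–430). One last numeric check: fit the moving and fixed knuckles as tubes in the same picture.

Run:
```python
from rel import *
from scipy.optimize import least_squares
p=dict(np.load('s17.npz')); L=loc(cloud(p)); ok=p['depth']>0
for nm,lo,hi in [('fixed-',-37,-22),('cover',-13,18),('fixed+',27,42)]:
    Q=L[ok&(L[...,1]>lo)&(L[...,1]<hi)&(L[...,0]>4.5)&(L[...,0]<14)&(L[...,2]>64)&(L[...,2]<78)]
    r=least_squares(lambda v:np.hypot(Q[:,0]-v[0],Q[:,2]-v[1])-9,[0,71],loss='soft_l1'); print(nm,len(Q),np.round(r.x,2))
```

```text
fixed- 26 [ 0.35 70.14]
cover 57 [ 0.35 69.69]
fixed+ 29 [-0.36 69.84]
```

Coaxial within about 0.5 mm in x and z, and centred by touch in y. Handing in.

Run:
```python
from h import *
s=robot.get_state(); print(s['time_s'],s['position'],s['force'],s['torque'],s['grip_width'])
print(ticket.sign_off())
```

```text
26.4167 [577.05209993 249.1011407  198.01268941] [ 0.91596461 -0.00333924 -1.80834202] [0.01576667 0.02507558 0.00837801] 11.070667684193474
the job is handed in; nothing more can be done
None
```

The hinge cap is in the tray and the amber cover is held in the hinge gap, ready for the pin. I handed the job in at 26.4 s; it reports no verdict.

- **Cap:** it is let go, flat and right way up in the wide bay. It measured at (465.8, 22.3), which is my estimate of the bay centre. I did not measure it again after that, but the last scene picture still shows it there.
- **Cover:** I lifted it from the rack, carried it well above the glass, and lowered its knuckle into the gap without contact.
- **Centring along the hinge:** touching both sides gave contact at y ≈ 247.1 and 251.35, and I stopped at 249.1, within 0.2 mm of the middle.
- **Last checks on the cover:**
  - Tube fits in one scene picture put its knuckle within about 0.5 mm of the fixed knuckles in x and z.
  - Tilt was about 0.2° and yaw error about 0.1°.
  - The force reading was about the cover's own weight (−1.8 N vertical) with almost no moment, and the grip opening held steady at 11 mm.

One disagreement: the cameras differed by about 2 mm on the position along the hinge, so I relied on touch there. I saw no bystander move in the pictures, but I did not measure the glass, pin, Petri dish or mouse afterwards.

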